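Press a copper cup into its die on a jeweller's lever press

TASK

Stand the middle-sized of the three tapered wooden punches, narrow end down, in the copper cup on the press's sliding carriage, let go of it, and slide the carriage in under the ram as far as it goes. Pull the press's sprung lever all the way down to its stop, hold it there for a moment so that the cup is pressed into the die, then ease it back up slowly to its rest without ever letting it fly up. Finally draw the carriage all the way out to its front stop with the punch still standing in the cup, and leave the other things on the bench where they are.

Things in the scene. Friction and masses are not known exactly. Their poses are not given: they have to be found in the camera images.
- press: Grey lever press, fixed; sizes in mm. Origin at bench level under the ram axis, -x to its front (robot), z up. Base 340 x 150 x 20, x -200 to 140. Head z 180 to 255, x -25 to 140, y +-45; column behind, x 65 to 140. Carriage slides along x at y 0. Lever turns about an axis along y at x 0, z 212, on the +y side. Ram foot 38 across, underside z 167 at rest.
- carriage (a joint): Sliding steel die carriage: 0 = fully out at its front stop (cup 110 in front of the ram axis), 0.11 m = fully in at its rear stop (cup under the ram). Starts anywhere from 0 to 0.03. Slides with about 3 N. Block 100 (x) x 90 x 42 high, top at z 64 above the bench, the cup in its middle.
- post (a point): Centre of the top of the carriage's upright steel post, 20 diameter, top 122 above the bench, 120 in front of the cup's centre. It stands on a 36 wide tongue, top 36 above the bench; the block (top 64 above the bench) begins 60 behind the post's rear side. Push or pull the carriage by it.
- cup_floor (a point): Centre of the inside floor of the copper cup that sits in the carriage's block. z up. The cup is open upward, 48 across inside at its rim and 37 at its floor, 30 deep; its rim starts 14 above the block's top, 78 above the bench; the floor 48 above the bench.
- blank (a joint): How far the cup has been pressed down into the die: 0 = standing 14 mm proud as at the start, 0.014 m = flush with the block's top. Held by about 30 N of friction; a full stroke of the lever on the punch presses it about 0.014.
- lever (a joint): Lever angle: 0 = at rest, raised 35 degrees above level, pointing to the press's front (-x); 1.02 rad = fully down at its stop, 23 degrees below level. Sprung: it flies up when let go. Drives the ram down 33 mm per rad. Needs about 4 N at the handle at first, about 15 N when pressing.
- lever_grip (a point): Middle of the lever's wooden cross handle: bar 22 diameter, 115 long, along the press's y, 190 from the lever's axis, spanning y 105 to 220 in the press's frame (this point y 165); x -156, z 321 at rest, x -175, z 138 fully down. The 16 thick steel arm is at y 112; the handle's outer 95 is free. Can be pressed from above.
- punch: The middle-sized wooden punch, the one to use. 100 tall, origin at the centre of its flat narrow foot, z up the axis. Foot 32 across, widening to 45 at 28 to 34 above the foot, then a straight shank of 40 diameter up to the flat top. It stands foot down on the board and stands on the cup's floor when in the cup.
- punch_slim: The slim punch, not to be used: same form, 100 tall, shank 25, widest 30. Origin at the centre of its foot.
- punch_wide: The wide punch, not to be used: same form, 100 tall, shank 56, widest 61. Origin at the centre of its foot.
- board: Plywood board, 250 (x) x 70 x 12 thick, fixed. Origin at the centre of its underside. The three punches stand on it in a row along its x, 85 apart, in any order.
- hammer: Loose hammer, 240 long, lying on the bench to the right, origin under its middle. Leave alone.
- brush: Loose brush, 170 long, lying in front of the lever, origin under its middle. Leave alone.
- jar: Closed glass jar, 60 across, 85 tall, standing right of the press. Origin at the centre of its underside. Leave alone.
- tape: Roll of tape, 96 across, 24 high, lying left of the press. Origin at the centre of its underside. Leave alone.
- pliers: Pliers with black handles, 170 long, lying to the left. Origin under their middle. Leave alone.
Not all that is in view belongs to the job. Leave any blue or green look-alike of the punch alone.

How it is judged:
By the outcome, as a careful person would: the job done as asked, in the order asked, and still so for the second after the job is handed in, with the robot touching nothing.
It also fails if it takes over 72 s, if anything falls off the work surface, if the arm or the gripper's body presses on something with over 40 N, if the wrist force passes 120 N, or if a joint passes its speed limit or range.

ROBOT

A 6-joint arm with a two-finger parallel gripper is mounted at the origin on the work surface. World frame = base frame: x ahead of the robot, y to its left, z up, the work surface at z = 0. Lengths are in m, angles in rad, forces in N, time in s.
With the tool pointing down it reaches from about 0.4 to 0.825 m from the base axis. Payload 7 kg.
Tool frame: the origin (TCP) lies midway between the tips of the shut fingers; the grasp point (between the pads) lies hold_point_z behind it (hold_point_z is the distance from the TCP to the grasp point, in m); z points along the fingers, y is the line along which they close (so a half turn about z gives the same grasp; the last joint's range is limited). The gripper opens to 88 mm and grips with 3 to 60 N. Pads are 19 mm wide; open, the fingers measure 130 mm over their backs; the gripper's body (78 mm by 193 mm) begins 47 mm behind the grasp point.
Start: joints at [-0.922, 0.359, 0.012, 0, -1.224, -0.288], TCP at [0.238, -0.632, 0.227] pointing down, gripper open.
Joint ranges: [-3.07, 3.07], [-1.43, 2.12], [-1.02, 1.25], [-3.03, 1.67], [-3.05, -0], [-3.03, 3.03]. Speed limits (rad/s): [2.39, 2.39, 3.01, 3.14, 3.14, 3.14].

INTERFACE

Orientations are given as [roll, pitch, yaw] about the fixed x, y, z axes, in that order (R = Rz(yaw) Ry(pitch) Rx(roll)).
In Python, from station import * gives the robot as it stands.
- The arm moves only by the tool apply_moves, never from a script. Its argument "steps" is a list of rows, each an object with "translation": the shift along the world's x, y, z scaled (see below), a list of three; "rotation": the turn, a rotation vector about the world's x, y, z scaled (see below), a list of three. A call has exactly 10 rows; each row is the pose to reach, as a shift and turn from the pose commanded when the call began; what a row does not reach only later rows make up. The controller multiplies each number of a shift by 250 mm and each number of a turn by 30 degrees. A row lasts 1/12 s, in which the tool goes at most 41.7 mm and 7.16 degrees, less where a joint would pass 70% of its speed; a pose out of reach is approached as far as the arm can. A call with a number of a shift or a turn outside -1 to 1 is refused whole. A call with a gripper value outside its range is refused whole. "jaw" is the closure, from -1 (fully open) to 1 (shut), so that 0 is half open, set as the call begins (left out, the last holds). The fingers move at their own pace and stop on an object; "newtons" is the grip in N (left out, the last holds). Time passes only in rows, so rows that repeat a pose let the fingers close, or fill a call up. It gives the time, the measured TCP pose, the force, the opening and the grip force at its end, in the units of the state.
- get_state(): the state, without advancing time (a new reading comes with each control period).
- grab_frame(name): name is "scene" or "top"; returns the picture (480x640x3 uint8, blue, green, red); there is no depth.
- camera_model(name): a dict with "fx", "fy", "cx", "cy" (pixels), "xyz" and "rotation" of the camera in the world. Camera axes: x right, y down, z forward; pixel columns grow to the right and rows downward; lengths in m; the calibration is good to about 2 mm. A picture is of the moment at which its call begins. camera_model takes no time and is no camera call.
- job_done(): hands the job in; it is judged then, once.
The state is a dict: "t": time; "q": joint angles; "qd": joint speeds; "joint_efforts": joint torques, N m; "eef_pos": TCP position; "ee_rot": TCP orientation; "force": force on the tool from outside, world axes, zero at the start; "moment": the same for the moment, N m; "width": finger opening in m; "gripper_force": force on a finger pad.
Only numpy, scipy, OpenCV 4.12 (cv2) and the standard library are available. Lean on these libraries where they do the work, as an engineer would, in place of code of your own. Each camera call takes 0.05 s, during which the arm holds its last target. There are 200 camera calls.

## Working session

There is one attempt and no reset: what is moved stays moved. The work goes in short steps, Python scripts to look and compute and a tool call to move; the robot and the scene stay as the last step left them, time stands still between calls to the robot, and variables do not carry over. Pictures are saved under pics/ and viewed, at most 10 in all, crops included, and the job is handed in when it is done.

Besides the shell and the picture viewer there is one more tool, called after "Emit:" as name([rows], argument=value, ...), one row to a line, values as JSON. apply_moves: Moves the arm, as the interface text tells. Shifts and turns lie within -1 to 1; 1 stands for 250 mm of shift or 30 degrees of turn. Its arguments: {"type":"object","properties":{"steps":{"type":"array"},"jaw":{"type":"number"},"newtons":{"type":"number"}},"required":["steps"]}

```bash
mkdir -p pics; python3 - <<'E'
from station import *
import cv2
s=get_state();print({k:s[k] for k in('t','eef_pos','ee_rot','force','width')})
for n in('scene','top'):
    cv2.imwrite(f'pics/{n}0.png',grab_frame(n));print(n,camera_model(n))
E
```

```text
{'t': 0.0, 'eef_pos': array([ 0.23808499, -0.6310833 ,  0.22560524]), 'ee_rot': array([ 3.13990912e+00, -1.53177854e-04, -2.78093851e+00]), 'force': array([1.42167592, 0.85865541, 0.08734891]), 'width': 0.08733297170417338}
scene {'fx': 577.4511106912869, 'fy': 577.4511106912869, 'cx': 307.2017377726274, 'cy': 241.70969767293082, 'xyz': array([ 1.00303058, -0.94130578,  1.38561986]), 'rotation': array([-2.43291104,  0.00959035,  0.42350659])}
top {'fx': 439.3315407359167, 'fy': 439.3315407359167, 'cx': 313.8756186096818, 'cy': 240.72994404992016, 'xyz': array([0.34758203, 0.00223576, 1.4684775 ]), 'rotation': array([-2.97044662, -0.02407272, -1.59306047])}
```

View pics/scene0.png

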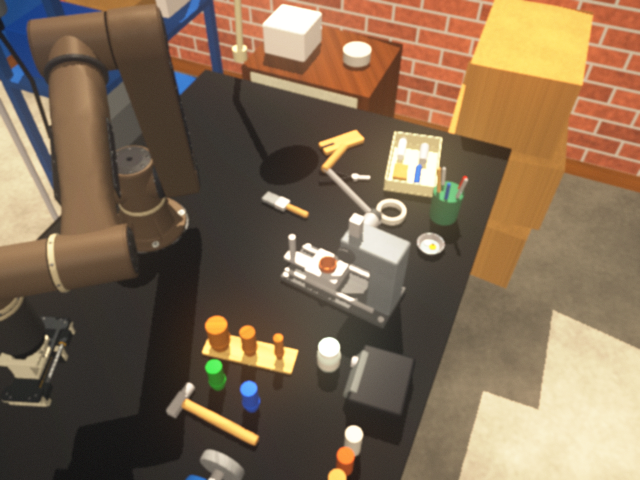

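View pics/top0.png

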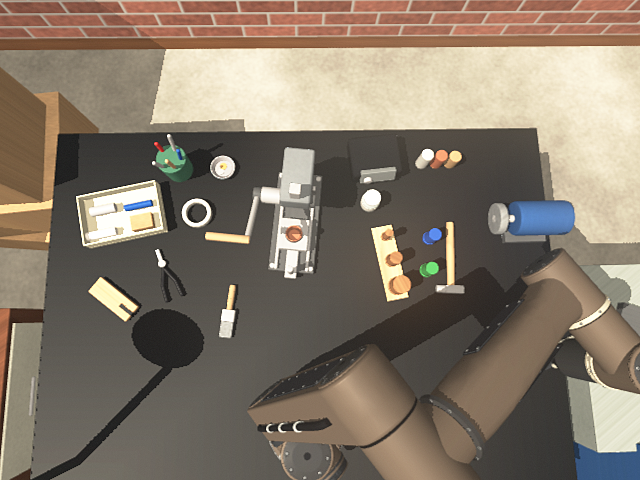

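The scene view shows the middle punch near (248,340) and the cup near (328,264). In the top view the middle punch is near (395,259), the cup near (294,233) and the lever handle near (228,238). I'll enlarge both for precise pixels.

```bash
cat > h.py <<'E'
from station import *
import numpy as np, cv2
from scipy.spatial.transform import Rotation as R
def ray(n,uv):
    c=camera_model(n); M=R.from_euler('xyz',c['rotation']).as_matrix()
    return np.array(c['xyz']), M@np.array([(uv[0]-c['cx'])/c['fx'],(uv[1]-c['cy'])/c['fy'],1])
def onz(n,uv,z):
    o,d=ray(n,uv); return o+d*(z-o[2])/d[2]
def proj(n,p):
    c=camera_model(n); M=R.from_euler('xyz',c['rotation']).as_matrix()
    q=M.T@(np.asarray(p)-c['xyz']); return np.array([c['fx']*q[0]/q[2]+c['cx'],c['fy']*q[1]/q[2]+c['cy']])
def crop(n,x0,y0,w,h,k,out,im=None):
    im=grab_frame(n) if im is None else im
    cv2.imwrite(out,cv2.resize(im[y0:y0+h,x0:x0+w],None,fx=k,fy=k,interpolation=cv2.INTER_CUBIC))
E
python3 - <<'E'
from h import *
crop('top',200,140,264,170,3,'pics/t1.png',cv2.imread('pics/top0.png'))
crop('scene',195,195,225,190,3.5,'pics/s1.png',cv2.imread('pics/scene0.png')) if 0 else crop('scene',195,200,225,195,3,'pics/s1.png',cv2.imread('pics/scene0.png'))
print(onz('top',(395,259),.112),onz('scene',(248,330),.112), onz('top',(294,233),.078),onz('scene',(328,264),.078))
E
```

```text
[ 0.51877897 -0.28796931  0.112     ] [ 0.52677556 -0.2849862   0.112     ] [0.61357705 0.02684074 0.078     ] [0.62065996 0.02247247 0.078     ]
```

View pics/t1.png

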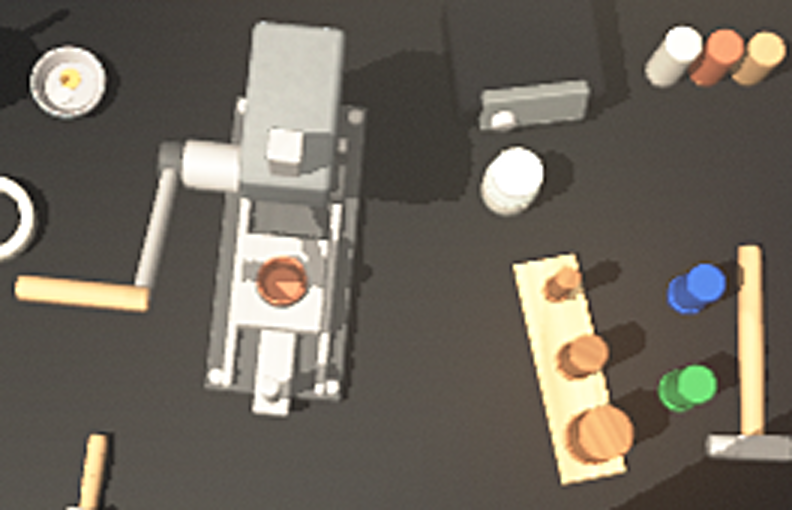

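View pics/s1.png

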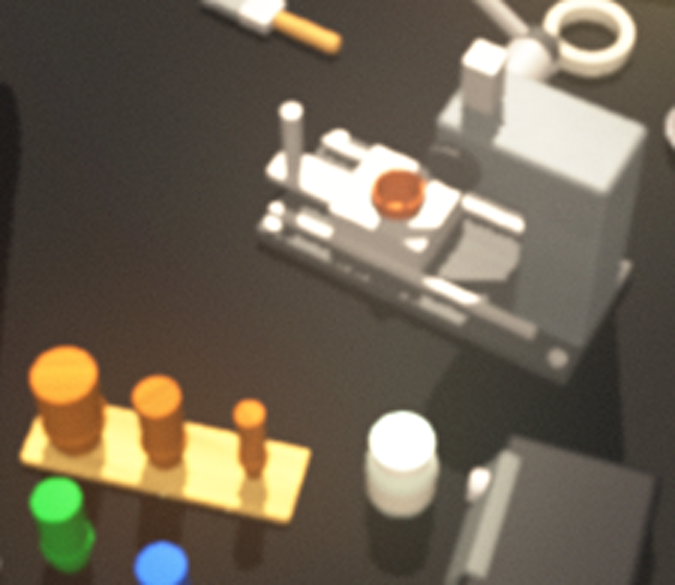

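Top crop: the middle punch's top is at (590,354), the cup rim at (282,280), the post at (271,385), and the handle runs (17,288) to (148,298). Scene crop: the punch's top is at (158,397), the cup at (398,190) and the post at (291,109). Next I fit the press and board poses.

```bash
cat > fit.py <<'E'
from h import *
from scipy.optimize import least_squares
T=lambda u,v:('top',(200+u/3,140+v/3)); S=lambda u,v:('scene',(195+u/3,200+v/3))
obs=[(T(282,280),'c',(0,0,.078)),(S(398,190),'c',(0,0,.078)),(T(271,385),'c',(-.12,0,.122)),(S(291,109),'c',(-.12,0,.122)),
(T(17,288),'p',(-.156,.220,.321)),(T(148,298),'p',(-.156,.105,.321)),
(T(205,388),'p',(-.2,.075,.02)),(T(342,400),'p',(-.2,-.075,.02)),(T(365,110),'p',(.14,-.075,.02)),
(T(255,25),'p',(.14,.045,.255)),(T(343,32),'p',(.14,-.045,.255)),
(S(645,130),'p',(.14,.045,.255)),(S(605,190),'p',(.14,-.045,.255)),(S(437,125),'p',(-.025,-.045,.255))]
def res(p,full=False):
    x,y,a,c=p; out=[]
    for (n,uv),k,q in obs:
        q=np.array(q); 
        if k=='c': q=q+[c-.11,0,0]
        w=np.array([x,y,0])+R.from_euler('z',a).apply(q)
        out.append(proj(n,w)-uv)
    return np.array(out) if full else np.ravel(out)
r=least_squares(res,[.72,.03,0,.01],loss='soft_l1');print('press',r.x.round(4));print(res(r.x,True).round(1).tolist())
x,y,a,c=r.x
for nm,q in dict(cup=(c-.11,0,.048),post=(c-.23,0,.122),grip=(-.156,.165,.321),gripdn=(-.175,.165,.138)).items():
    print(nm,(np.array([x,y,0])+R.from_euler('z',a).apply(q)).round(4))
def tri(a,b):
    (o1,d1),(o2,d2)=ray(*a),ray(*b); t=np.linalg.lstsq(np.c_[d1,-d2],o2-o1,rcond=None)[0]; p,q=o1+d1*t[0],o2+d2*t[1]; return ((p+q)/2).round(4),np.linalg.norm(p-q).round(4)
for nm,a_,b_ in [('mid',T(590,354),S(158,397)),('slim',T(570,280),S(249,413)),('wide',T(605,432),S(64,373)),('cup',T(282,280),S(398,190)),('post',T(271,385),S(291,109))]: print(nm,tri(a_,b_))
E
python3 fit.py
```

```text
press [ 0.6939  0.0185 -0.11    0.0316]
[[-0.1, -1.0], [-0.6, -1.0], [-0.4, -0.6], [-0.7, 0.3], [0.5, 0.1], [0.3, 0.7], [-0.2, 0.2], [-0.6, 0.3], [0.4, -1.4], [-0.6, -2.4], [0.9, -1.9], [0.8, -2.4], [-0.7, 1.4], [-2.9, -2.1]]
cup [0.6159 0.0271 0.048 ]
post [0.4966 0.0403 0.122 ]
grip [0.5569 0.1996 0.321 ]
gripdn [0.538  0.2017 0.138 ]
mid (array([ 0.5252, -0.292 ,  0.109 ]), np.float64(0.0072))
slim (array([ 0.6039, -0.275 ,  0.1099]), np.float64(0.0069))
wide (array([ 0.4418, -0.3037,  0.1113]), np.float64(0.0033))
cup (array([0.6154, 0.028 , 0.0713]), np.float64(0.0038))
post (array([0.4965, 0.0401, 0.1229]), np.float64(0.0044))
```

```bash
python3 -c "
import station as s
print([k for k in dir(s) if k[0]!='_']); print(getattr(s,'hold_point_z',None)); print(s.get_state().keys(), s.get_state().get('hold_point_z'))"; ls
```

```text
['Unreachable', 'camera_model', 'get_state', 'grab_frame', 'hold_point_z', 'job_done']
0.0188
dict_keys(['t', 'q', 'qd', 'joint_efforts', 'eef_pos', 'ee_rot', 'force', 'moment', 'gripper_force', 'width']) None
fit.py
h.py
pics
```

Emit:
apply_moves([
  {"translation": [0.1,0.12,0],"rotation": [0,0,-0.05]},
  {"translation": [0.2,0.24,0],"rotation": [0,0,-0.1]},
  {"translation": [0.3,0.36,0],"rotation": [0,0,-0.15]},
  {"translation": [0.4,0.48,0],"rotation": [0,0,-0.2]},
  {"translation": [0.5,0.6,0],"rotation": [0,0,-0.25]},
  {"translation": [0.6,0.7,0],"rotation": [0,0,-0.3]},
  {"translation": [0.7,0.8,0],"rotation": [0,0,-0.353]},
  {"translation": [0.8,0.9,0],"rotation": [0,0,-0.353]},
  {"translation": [0.87,0.95,0],"rotation": [0,0,-0.353]},
  {"translation": [0.9,1.0,0],"rotation": [0,0,-0.353]},
], jaw=-1)

```text
t: 0.93
eef_pos: [0.4653, -0.3799, 0.2261]
ee_rot: [3.141, -0.0, -2.964]
force: [0.4, 0.1, 0.8]
width: 0.0879
gripper_force: 0.0
```

Emit:
apply_moves([
  {"translation": [0.06,0.1,-0.05],"rotation": [0,0,0]},
  {"translation": [0.12,0.2,-0.1],"rotation": [0,0,0]},
  {"translation": [0.18,0.28,-0.15],"rotation": [0,0,0]},
  {"translation": [0.244,0.36,-0.2],"rotation": [0,0,0]},
  {"translation": [0.244,0.368,-0.25],"rotation": [0,0,0]},
  {"translation": [0.244,0.368,-0.3],"rotation": [0,0,0]},
  {"translation": [0.244,0.368,-0.34],"rotation": [0,0,0]},
  {"translation": [0.244,0.368,-0.35],"rotation": [0,0,0]},
  {"translation": [0.244,0.368,-0.35],"rotation": [0,0,0]},
  {"translation": [0.244,0.368,-0.35],"rotation": [0,0,0]},
])

```text
t: 1.77
eef_pos: [0.5243, -0.29, 0.1394]
ee_rot: [-3.141, 0.0, -2.966]
force: [0.2, 0.4, 0.9]
width: 0.088
gripper_force: 0.0
```

```bash
python3 - <<'E'
from h import *
s=get_state();print(s['eef_pos'],s['ee_rot'])
a=grab_frame('scene');b=grab_frame('top')
crop('scene',190,280,130,120,3.3,'pics/a.png',a);crop('top',340,200,120,120,3.3,'pics/b.png',b)
A=cv2.imread('pics/a.png');B=cv2.imread('pics/b.png');cv2.imwrite('pics/ab.png',np.hstack([A,B]))
print(proj('scene',(.524,-.29,.112)),proj('top',(.524,-.29,.112)),proj('scene',s['eef_pos']))
E
```

```text
[ 0.52430563 -0.28996798  0.13938908] [-3.14132804e+00  7.65084439e-05 -2.96600959e+00]
[246.12435486 331.15636083] [395.55607744 257.33144092] [245.26437799 325.41974201]
```

View pics/ab.png

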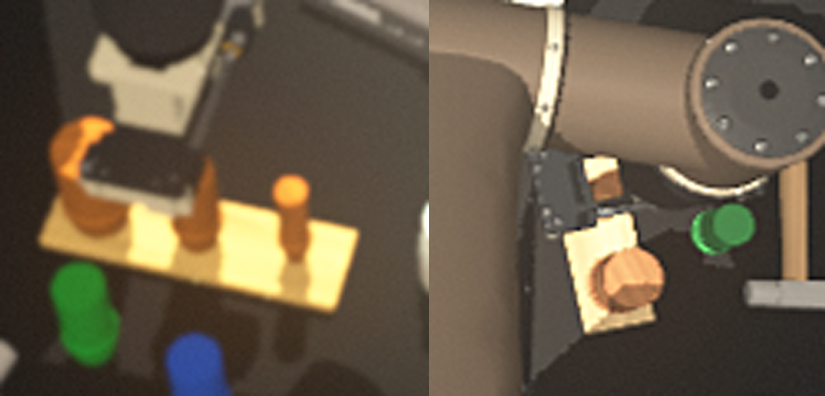

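The scene crop shows the slab-like gripper part at about (140,190), left of the middle punch. In the top crop the punch is visible at (603,180), with a gripper part left of it. I'll check this against the projected tool geometry.

```bash
python3 - <<'E'
from h import *
s=get_state();M=R.from_euler('xyz',s['ee_rot']);p0=s['eef_pos']
for nm,q in dict(tip_p=(0,.054,0),tip_m=(0,-.054,0),b1=(.039,.0965,-.066),b2=(-.039,.0965,-.066),b3=(.039,-.0965,-.066),b4=(-.039,-.0965,-.066)).items():
    w=p0+M.apply(q); a=(proj('scene',w)-[190,280])*3.3; b=(proj('top',w)-[340,200])*3.3+[429,0]; print(nm,w.round(3),a.round(),b.round())
for nm,w in dict(pt=(.524,-.29,.112),pf=(.524,-.29,.012)).items():print(nm,(proj('scene',w)-[190,280])*3.3,(proj('top',w)-[340,200])*3.3+[429,0])
E
```

```text
tip_p [ 0.515 -0.237  0.14 ] [204.  93.] [562. 196.]
tip_m [ 0.534 -0.343  0.14 ] [160. 209.] [675. 173.]
b1 [ 0.469 -0.202  0.206] [166. -10.] [538. 239.]
b2 [ 0.546 -0.188  0.206] [262.  10.] [518. 153.]
b3 [ 0.503 -0.392  0.206] [ 80. 201.] [750. 197.]
b4 [ 0.58  -0.378  0.206] [184. 224.] [729. 111.]
pt [185.21037103 168.81599073] [612.33505555 189.19375503]
pf [196.20033676 234.00604558] [591.93618351 202.28996412]
```

Emit:
apply_moves([
  {"translation": [0,0,-0.05],"rotation": [0,0,0]},
  {"translation": [0,0,-0.1],"rotation": [0,0,0]},
  {"translation": [0,0,-0.15],"rotation": [0,0,0]},
  {"translation": [0,0,-0.2],"rotation": [0,0,0]},
  {"translation": [0,0,-0.24],"rotation": [0,0,0]},
  {"translation": [0,0,-0.27],"rotation": [0,0,0]},
  {"translation": [0,0,-0.288],"rotation": [0,0,0]},
  {"translation": [0,0,-0.288],"rotation": [0,0,0]},
  {"translation": [0,0,-0.288],"rotation": [0,0,0]},
  {"translation": [0,0,-0.288],"rotation": [0,0,0]},
])

```text
t: 2.7
eef_pos: [0.5247, -0.2897, 0.0677]
ee_rot: [-3.141, 0.001, -2.965]
force: [0.7, -0.8, 0.6]
width: 0.0875
gripper_force: 0.0
```

Emit:
apply_moves([
  {"translation": [0,0,0],"rotation": [0,0,0]},
  {"translation": [0,0,0],"rotation": [0,0,0]},
  {"translation": [0,0,0],"rotation": [0,0,0]},
  {"translation": [0,0,0],"rotation": [0,0,0]},
  {"translation": [0,0,0],"rotation": [0,0,0]},
  {"translation": [0,0,0],"rotation": [0,0,0]},
  {"translation": [0,0,0],"rotation": [0,0,0]},
  {"translation": [0,0,0],"rotation": [0,0,0]},
  {"translation": [0,0,0],"rotation": [0,0,0]},
  {"translation": [0,0,0],"rotation": [0,0,0]},
], jaw=1, newtons=25)

```text
t: 3.53
eef_pos: [0.5243, -0.2895, 0.0671]
ee_rot: [-3.142, -0.0, -2.966]
force: [0.5, -0.3, 0.5]
width: 0.0392
gripper_force: 25.0
```

Emit:
apply_moves([
  {"translation": [0,0,0.04],"rotation": [0,0,0]},
  {"translation": [0,0,0.1],"rotation": [0,0,0]},
  {"translation": [0,0,0.18],"rotation": [0,0,0]},
  {"translation": [0,0,0.26],"rotation": [0,0,0]},
  {"translation": [0,0,0.34],"rotation": [0,0,0]},
  {"translation": [0,0,0.42],"rotation": [0,0,0]},
  {"translation": [0,0,0.5],"rotation": [0,0,0]},
  {"translation": [0,0,0.56],"rotation": [0,0,0]},
  {"translation": [0,0,0.6],"rotation": [0,0,0]},
  {"translation": [0,0,0.6],"rotation": [0,0,0]},
])

```text
t: 4.37
eef_pos: [0.5252, -0.2899, 0.2199]
ee_rot: [-3.14, 0.004, -2.965]
force: [0.7, -0.3, -0.8]
width: 0.0392
gripper_force: 25.0
```

Emit:
apply_moves([
  {"translation": [0.02,0.05,0],"rotation": [0,0,-0.06]},
  {"translation": [0.05,0.13,0],"rotation": [0,0,-0.12]},
  {"translation": [0.08,0.22,0],"rotation": [0,0,-0.18]},
  {"translation": [0.11,0.31,0],"rotation": [0,0,-0.24]},
  {"translation": [0.14,0.4,0],"rotation": [0,0,-0.3]},
  {"translation": [0.17,0.49,0],"rotation": [0,0,-0.36]},
  {"translation": [0.2,0.58,0],"rotation": [0,0,-0.42]},
  {"translation": [0.22,0.66,0],"rotation": [0,0,-0.48]},
  {"translation": [0.24,0.72,0],"rotation": [0,0,-0.545]},
  {"translation": [0.25,0.75,0],"rotation": [0,0,-0.545]},
])

```text
t: 5.2
eef_pos: [0.5867, -0.1002, 0.2158]
ee_rot: [3.142, -0.002, 3.032]
force: [0.2, -0.6, -1.5]
width: 0.0392
gripper_force: 25.0
```

Emit:
apply_moves([
  {"translation": [0.02,0.06,0],"rotation": [0,0,0]},
  {"translation": [0.04,0.13,0],"rotation": [0,0,0]},
  {"translation": [0.06,0.21,0],"rotation": [0,0,0]},
  {"translation": [0.08,0.29,0],"rotation": [0,0,0]},
  {"translation": [0.1,0.37,0],"rotation": [0,0,0]},
  {"translation": [0.11,0.44,0],"rotation": [0,0,0]},
  {"translation": [0.117,0.49,0],"rotation": [0,0,0]},
  {"translation": [0.117,0.52,0],"rotation": [0,0,0]},
  {"translation": [0.117,0.52,0],"rotation": [0,0,0]},
  {"translation": [0.117,0.52,0],"rotation": [0,0,0]},
])

```text
t: 6.03
eef_pos: [0.6158, 0.0278, 0.2169]
ee_rot: [-3.141, -0.0, 3.033]
force: [-0.4, -0.0, -1.0]
width: 0.0389
gripper_force: 25.0
```

```bash
python3 - <<'E'
from h import *
s=get_state();print(s['eef_pos'],s['ee_rot'],s['force'],s['width'],s['t'])
a=grab_frame('scene');crop('scene',260,170,170,150,4,'pics/c.png',a)
b=grab_frame('top');cv2.imwrite('pics/c_top.png',b)
e=s['eef_pos']
for p in [(e[0],e[1],e[2]-.056),(e[0],e[1],e[2]+.044),(.616,.0275,.078)]: print((proj('scene',p)-[260,170])*4)
E
```

```text
[0.61577941 0.02781366 0.21688443] [-3.14130389e+00 -4.19093644e-04  3.03285513e+00] [-0.38957018 -0.02680808 -0.97883139] 0.03893579824049007 6.0333
[270.64332544 294.28163016]
[273.25258152 196.53756551]
[268.77191385 368.9713723 ]
```

View pics/c.png

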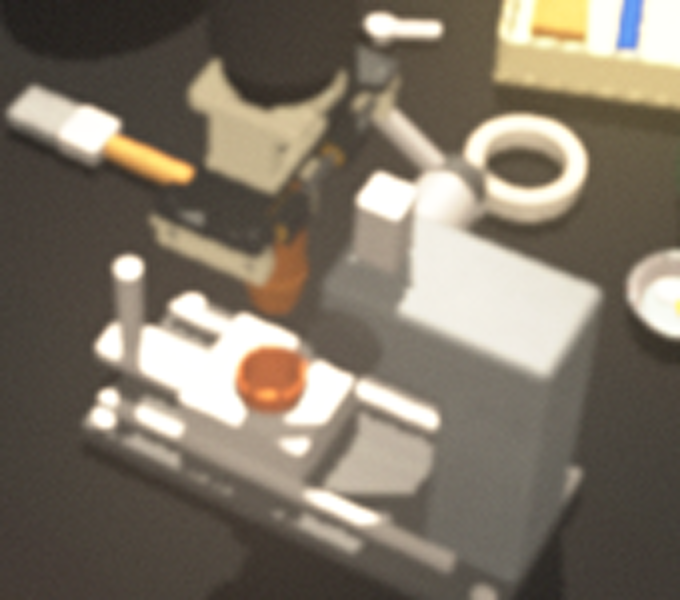

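The punch hangs upright: its foot is at about (274,303) and the cup rim at (272,373), so both are offset from prediction by the same amount and aligned to about 2 mm. Lowering.

Emit:
apply_moves([
  {"translation": [0,0,-0.04],"rotation": [0,0,0]},
  {"translation": [0,0,-0.09],"rotation": [0,0,0]},
  {"translation": [0,0,-0.14],"rotation": [0,0,0]},
  {"translation": [0,0,-0.19],"rotation": [0,0,0]},
  {"translation": [0,0,-0.24],"rotation": [0,0,0]},
  {"translation": [0,0,-0.29],"rotation": [0,0,0]},
  {"translation": [0,0,-0.33],"rotation": [0,0,0]},
  {"translation": [0,0,-0.37],"rotation": [0,0,0]},
  {"translation": [0,0,-0.4],"rotation": [0,0,0]},
  {"translation": [0,0,-0.42],"rotation": [0,0,0]},
])

```text
t: 6.97
eef_pos: [0.6157, 0.0276, 0.1109]
ee_rot: [-3.141, -0.001, 3.032]
force: [0.2, 0.4, -0.7]
width: 0.0386
gripper_force: 25.0
```

Emit:
apply_moves([
  {"translation": [0,0,-0.006],"rotation": [0,0,0]},
  {"translation": [0,0,-0.012],"rotation": [0,0,0]},
  {"translation": [0,0,-0.018],"rotation": [0,0,0]},
  {"translation": [0,0,-0.022],"rotation": [0,0,0]},
  {"translation": [0,0,-0.026],"rotation": [0,0,0]},
  {"translation": [0,0,-0.028],"rotation": [0,0,0]},
  {"translation": [0,0,-0.028],"rotation": [0,0,0]},
  {"translation": [0,0,-0.028],"rotation": [0,0,0]},
  {"translation": [0,0,-0.028],"rotation": [0,0,0]},
  {"translation": [0,0,-0.028],"rotation": [0,0,0]},
])

```text
t: 7.8
eef_pos: [0.6161, 0.0281, 0.1052]
ee_rot: [3.141, 0.0, 3.032]
force: [-2.2, 1.2, 1.7]
width: 0.039
gripper_force: 25.0
```

Emit:
apply_moves([
  {"translation": [0,0,-0.002],"rotation": [0,0,0]},
  {"translation": [0,0,-0.004],"rotation": [0,0,0]},
  {"translation": [0,0,-0.006],"rotation": [0,0,0]},
  {"translation": [0,0,-0.008],"rotation": [0,0,0]},
  {"translation": [0,0,-0.008],"rotation": [0,0,0]},
  {"translation": [0,0,-0.008],"rotation": [0,0,0]},
  {"translation": [0,0,-0.008],"rotation": [0,0,0]},
  {"translation": [0,0,-0.008],"rotation": [0,0,0]},
  {"translation": [0,0,-0.008],"rotation": [0,0,0]},
  {"translation": [0,0,-0.008],"rotation": [0,0,0]},
])

```text
t: 8.63
eef_pos: [0.6162, 0.0281, 0.1031]
ee_rot: [3.141, 0.0, 3.032]
force: [-2.2, 1.6, 1.7]
width: 0.0391
gripper_force: 25.0
```

Emit:
apply_moves([
  {"translation": [0,0,-0.002],"rotation": [0,0,0]},
  {"translation": [0,0,-0.004],"rotation": [0,0,0]},
  {"translation": [0,0,-0.006],"rotation": [0,0,0]},
  {"translation": [0,0,-0.008],"rotation": [0,0,0]},
  {"translation": [0,0,-0.008],"rotation": [0,0,0]},
  {"translation": [0,0,-0.008],"rotation": [0,0,0]},
  {"translation": [0,0,-0.008],"rotation": [0,0,0]},
  {"translation": [0,0,-0.008],"rotation": [0,0,0]},
  {"translation": [0,0,-0.008],"rotation": [0,0,0]},
  {"translation": [0,0,-0.008],"rotation": [0,0,0]},
])

```text
t: 9.47
eef_pos: [0.6176, 0.028, 0.103]
ee_rot: [3.141, 0.004, 3.033]
force: [-1.9, 0.7, 10.9]
width: 0.039
gripper_force: 25.0
```

Emit:
apply_moves([
  {"translation": [0,0,0.003],"rotation": [0,0,0]},
  {"translation": [0,0,0.005],"rotation": [0,0,0]},
  {"translation": [0,0,0.005],"rotation": [0,0,0]},
  {"translation": [0,0,0.005],"rotation": [0,0,0]},
  {"translation": [0,0,0.005],"rotation": [0,0,0]},
  {"translation": [0,0,0.005],"rotation": [0,0,0]},
  {"translation": [0,0,0.005],"rotation": [0,0,0]},
  {"translation": [0,0,0.005],"rotation": [0,0,0]},
  {"translation": [0,0,0.005],"rotation": [0,0,0]},
  {"translation": [0,0,0.005],"rotation": [0,0,0]},
], jaw=-0.5)

```text
t: 10.3
eef_pos: [0.616, 0.028, 0.1023]
ee_rot: [3.142, 0.0, 3.032]
force: [-0.5, 0.8, 0.3]
width: 0.0654
gripper_force: 0.0
```

Emit:
apply_moves([
  {"translation": [0,0,0.02],"rotation": [0,0,0]},
  {"translation": [0,0,0.05],"rotation": [0,0,0]},
  {"translation": [0,0,0.09],"rotation": [0,0,0]},
  {"translation": [0,0,0.14],"rotation": [0,0,0]},
  {"translation": [0,0,0.19],"rotation": [0,0,0]},
  {"translation": [0,0,0.24],"rotation": [0,0,0]},
  {"translation": [0,0,0.29],"rotation": [0,0,0]},
  {"translation": [0,0,0.33],"rotation": [0,0,0]},
  {"translation": [0,0,0.36],"rotation": [0,0,0]},
  {"translation": [0,0,0.36],"rotation": [0,0,0]},
])

```text
t: 11.13
eef_pos: [0.617, 0.0281, 0.1947]
ee_rot: [3.14, 0.003, 3.032]
force: [0.4, 1.0, 0.5]
width: 0.0657
gripper_force: 0.0
```

```bash
python3 - <<'E'
from h import *
s=get_state();print(s['eef_pos'],s['width'],s['t'])
a=grab_frame('scene');crop('scene',260,170,170,150,4,'pics/d.png',a)
P=lambda *p:(proj('scene',p)-[260,170])*4
print(P(.616,.0275,.148),P(.4966,.0403,.122))
E
```

```text
[0.6170041  0.02814474 0.19473933] 0.06573269243818608 11.1333
[270.44042205 306.61885763] [125.24174378 266.60819869]
```

View pics/d.png

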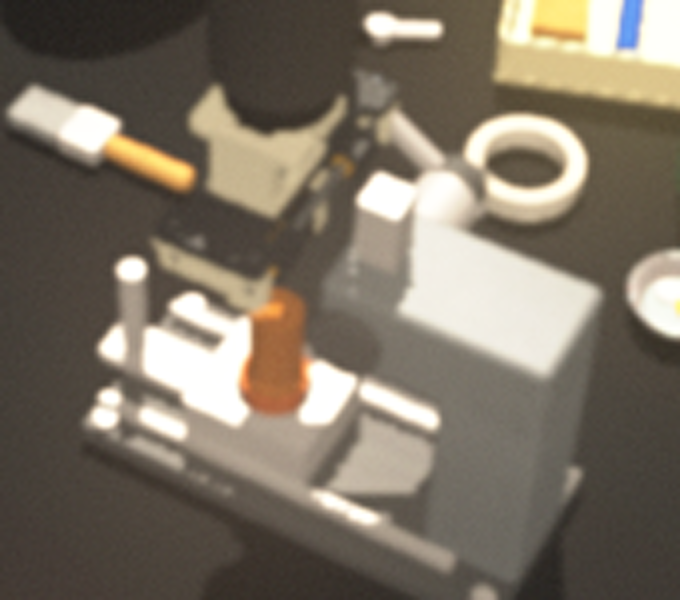

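The punch stands upright in the cup at (278,350), and the post top is at (131,267), so the carriage shifted about 3 mm inward. Now to the post.

Emit:
apply_moves([
  {"translation": [-0.04,0.004,0],"rotation": [0,0,0]},
  {"translation": [-0.1,0.011,0],"rotation": [0,0,0]},
  {"translation": [-0.17,0.018,0],"rotation": [0,0,0]},
  {"translation": [-0.25,0.027,0],"rotation": [0,0,0]},
  {"translation": [-0.33,0.035,0],"rotation": [0,0,0]},
  {"translation": [-0.4,0.043,0],"rotation": [0,0,0]},
  {"translation": [-0.45,0.05,0],"rotation": [0,0,0]},
  {"translation": [-0.47,0.05,0],"rotation": [0,0,0]},
  {"translation": [-0.47,0.05,0],"rotation": [0,0,0]},
  {"translation": [-0.47,0.05,0],"rotation": [0,0,0]},
])

```text
t: 12.02
eef_pos: [0.4989, 0.0406, 0.1924]
ee_rot: [3.141, 0.0, 3.033]
force: [0.6, -0.8, 1.3]
width: 0.0658
gripper_force: 0.0
```

Emit:
apply_moves([
  {"translation": [0,0,-0.05],"rotation": [0,0,0]},
  {"translation": [0,0,-0.1],"rotation": [0,0,0]},
  {"translation": [0,0,-0.16],"rotation": [0,0,0]},
  {"translation": [0,0,-0.22],"rotation": [0,0,0]},
  {"translation": [0,0,-0.28],"rotation": [0,0,0]},
  {"translation": [0,0,-0.34],"rotation": [0,0,0]},
  {"translation": [0,0,-0.39],"rotation": [0,0,0]},
  {"translation": [0,0,-0.42],"rotation": [0,0,0]},
  {"translation": [0,0,-0.436],"rotation": [0,0,0]},
  {"translation": [0,0,-0.436],"rotation": [0,0,0]},
])

```text
t: 12.85
eef_pos: [0.4986, 0.0403, 0.0824]
ee_rot: [-3.141, -0.001, 3.032]
force: [-0.5, 0.2, -0.2]
width: 0.0657
gripper_force: 0.0
```

Emit:
apply_moves([
  {"translation": [0,0,0],"rotation": [0,0,0]},
  {"translation": [0,0,0],"rotation": [0,0,0]},
  {"translation": [0,0,0],"rotation": [0,0,0]},
  {"translation": [0,0,0],"rotation": [0,0,0]},
  {"translation": [0,0,0],"rotation": [0,0,0]},
  {"translation": [0,0,0],"rotation": [0,0,0]},
  {"translation": [0,0,0],"rotation": [0,0,0]},
  {"translation": [0,0,0],"rotation": [0,0,0]},
  {"translation": [0,0,0],"rotation": [0,0,0]},
  {"translation": [0,0,0],"rotation": [0,0,0]},
], jaw=1, newtons=20)

```text
t: 13.68
eef_pos: [0.4992, 0.0417, 0.0835]
ee_rot: [3.14, 0.001, 3.032]
force: [-0.3, 6.7, -1.2]
width: 0.02
gripper_force: 20.0
```

Emit:
apply_moves([
  {"translation": [0.006,0.001,0],"rotation": [0,0,0]},
  {"translation": [0.02,0.0,0],"rotation": [0,0,0]},
  {"translation": [0.045,-0.003,0],"rotation": [0,0,0]},
  {"translation": [0.075,-0.006,0],"rotation": [0,0,0]},
  {"translation": [0.11,-0.009,0],"rotation": [0,0,0]},
  {"translation": [0.145,-0.013,0],"rotation": [0,0,0]},
  {"translation": [0.18,-0.017,0],"rotation": [0,0,0]},
  {"translation": [0.21,-0.02,0],"rotation": [0,0,0]},
  {"translation": [0.23,-0.022,0],"rotation": [0,0,0]},
  {"translation": [0.24,-0.023,0],"rotation": [0,0,0]},
])

```text
t: 14.52
eef_pos: [0.5597, 0.0348, 0.0835]
ee_rot: [3.141, 0.001, 3.032]
force: [-2.0, 4.9, 6.6]
width: 0.0193
gripper_force: 20.0
```

Emit:
apply_moves([
  {"translation": [0.006,-0.001,0],"rotation": [0,0,0]},
  {"translation": [0.014,-0.002,0],"rotation": [0,0,0]},
  {"translation": [0.022,-0.003,0],"rotation": [0,0,0]},
  {"translation": [0.03,-0.004,0],"rotation": [0,0,0]},
  {"translation": [0.038,-0.005,0],"rotation": [0,0,0]},
  {"translation": [0.046,-0.006,0],"rotation": [0,0,0]},
  {"translation": [0.054,-0.006,0],"rotation": [0,0,0]},
  {"translation": [0.06,-0.007,0],"rotation": [0,0,0]},
  {"translation": [0.06,-0.007,0],"rotation": [0,0,0]},
  {"translation": [0.06,-0.007,0],"rotation": [0,0,0]},
])

```text
t: 15.35
eef_pos: [0.574, 0.0331, 0.0835]
ee_rot: [3.141, 0.001, 3.032]
force: [0.9, 4.7, 3.6]
width: 0.0195
gripper_force: 20.0
```

Emit:
apply_moves([
  {"translation": [0.004,0,0],"rotation": [0,0,0]},
  {"translation": [0.008,-0.001,0],"rotation": [0,0,0]},
  {"translation": [0.012,-0.001,0],"rotation": [0,0,0]},
  {"translation": [0.016,-0.002,0],"rotation": [0,0,0]},
  {"translation": [0.02,-0.002,0],"rotation": [0,0,0]},
  {"translation": [0.02,-0.002,0],"rotation": [0,0,0]},
  {"translation": [0.02,-0.002,0],"rotation": [0,0,0]},
  {"translation": [0.02,-0.002,0],"rotation": [0,0,0]},
  {"translation": [0.02,-0.002,0],"rotation": [0,0,0]},
  {"translation": [0.02,-0.002,0],"rotation": [0,0,0]},
])

```text
t: 16.18
eef_pos: [0.5764, 0.0328, 0.0834]
ee_rot: [-3.142, -0.003, 3.032]
force: [-9.7, 9.0, 12.9]
width: 0.0197
gripper_force: 20.0
```

Emit:
apply_moves([
  {"translation": [-0.008,0,0],"rotation": [0,0,0]},
  {"translation": [-0.008,0,0],"rotation": [0,0,0]},
  {"translation": [-0.008,0,0],"rotation": [0,0,0]},
  {"translation": [-0.008,0,0],"rotation": [0,0,0]},
  {"translation": [-0.008,0,0],"rotation": [0,0,0]},
  {"translation": [-0.008,0,0],"rotation": [0,0,0]},
  {"translation": [-0.008,0,0],"rotation": [0,0,0]},
  {"translation": [-0.008,0,0],"rotation": [0,0,0]},
  {"translation": [-0.008,0,0],"rotation": [0,0,0]},
  {"translation": [-0.008,0,0],"rotation": [0,0,0]},
], jaw=-0.5)

```text
t: 17.02
eef_pos: [0.5765, 0.0324, 0.0833]
ee_rot: [-3.142, -0.0, 3.032]
force: [0.3, 0.7, 0.4]
width: 0.0657
gripper_force: 0.0
```

Emit:
apply_moves([
  {"translation": [0,0,0.06],"rotation": [0,0,0]},
  {"translation": [0,0,0.16],"rotation": [0,0,0]},
  {"translation": [0,0,0.28],"rotation": [0,0,0]},
  {"translation": [0,0,0.4],"rotation": [0,0,0]},
  {"translation": [0,0,0.52],"rotation": [0,0,0]},
  {"translation": [0,0,0.64],"rotation": [0,0,0]},
  {"translation": [0,0,0.76],"rotation": [0,0,0]},
  {"translation": [0,0,0.88],"rotation": [0,0,0]},
  {"translation": [0,0,0.96],"rotation": [0,0,0]},
  {"translation": [0,0,1.0],"rotation": [0,0,0]},
])

```text
t: 17.85
eef_pos: [0.5774, 0.0325, 0.3369]
ee_rot: [3.14, 0.004, 3.032]
force: [0.8, -0.0, 0.0]
width: 0.066
gripper_force: 0.0
```

Emit:
apply_moves([
  {"translation": [0,0,0.06],"rotation": [0,0,0.1]},
  {"translation": [0,0,0.12],"rotation": [0,0,0.2]},
  {"translation": [0,0,0.16],"rotation": [0,0,0.3]},
  {"translation": [0,0,0.16],"rotation": [0,0,0.4]},
  {"translation": [0,0.04,0.16],"rotation": [0,0,0.5]},
  {"translation": [0,0.1,0.16],"rotation": [0,0,0.6]},
  {"translation": [0,0.16,0.16],"rotation": [0,0,0.7]},
  {"translation": [0,0.22,0.16],"rotation": [0,0,0.8]},
  {"translation": [0,0.28,0.16],"rotation": [0,0,0.9]},
  {"translation": [0,0.34,0.16],"rotation": [0,0,1.0]},
], jaw=-1)

```text
t: 18.68
eef_pos: [0.5762, 0.1182, 0.3723]
ee_rot: [3.141, -0.001, -2.725]
force: [0.8, 0.5, 0.4]
width: 0.0877
gripper_force: 0.0
```

Emit:
apply_moves([
  {"translation": [0,0.06,0],"rotation": [0,0,0.12]},
  {"translation": [0,0.12,0],"rotation": [0,0,0.24]},
  {"translation": [0,0.18,0],"rotation": [0,0,0.36]},
  {"translation": [0,0.24,0],"rotation": [0,0,0.48]},
  {"translation": [0,0.29,0],"rotation": [0,0,0.6]},
  {"translation": [0,0.33,0],"rotation": [0,0,0.7]},
  {"translation": [0,0.34,0],"rotation": [0,0,0.8]},
  {"translation": [0,0.34,0],"rotation": [0,0,0.9]},
  {"translation": [0,0.34,0],"rotation": [0,0,1.0]},
  {"translation": [0,0.34,0],"rotation": [0,0,1.0]},
])

```text
t: 19.52
eef_pos: [0.5762, 0.2026, 0.3722]
ee_rot: [3.141, -0.001, -2.201]
force: [-0.3, -0.2, 0.2]
width: 0.0874
gripper_force: 0.0
```

Emit:
apply_moves([
  {"translation": [-0.01,0,0],"rotation": [0,0,0.12]},
  {"translation": [-0.02,0,0],"rotation": [0,0,0.24]},
  {"translation": [-0.03,0,0],"rotation": [0,0,0.36]},
  {"translation": [-0.04,0,0],"rotation": [0,0,0.48]},
  {"translation": [-0.05,0,0],"rotation": [0,0,0.6]},
  {"translation": [-0.06,0,0],"rotation": [0,0,0.7]},
  {"translation": [-0.07,0,0],"rotation": [0,0,0.8]},
  {"translation": [-0.072,0,0],"rotation": [0,0,0.9]},
  {"translation": [-0.072,0,0],"rotation": [0,0,1.0]},
  {"translation": [-0.072,0,0],"rotation": [0,0,1.0]},
])

```text
t: 20.35
eef_pos: [0.5583, 0.2024, 0.3728]
ee_rot: [3.141, -0.0, -1.68]
force: [-0.4, -0.5, 0.1]
width: 0.0875
gripper_force: 0.0
```

```bash
python3 - <<'E'
from h import *
s=get_state();print(s['eef_pos'],s['ee_rot'],s['width'],s['t'],s['q'])
a=grab_frame('scene');b=grab_frame('top')
crop('scene',260,120,170,170,3,'pics/a.png',a);crop('top',190,130,96*1,170,3,'pics/b.png',b)
cv2.imwrite('pics/e.png',np.hstack([cv2.imread('pics/a.png'),cv2.imread('pics/b.png')]))
e=s['eef_pos']
for nm,p in dict(tcp=e,grip=(.5594,.2036,.321),e1=(.5525,.1405,.321),e2=(.565,.255,.321),punch=(.696,.0195,.148),post=(.5765,.0325,.122)).items(): print(nm,(proj('scene',p)-[260,120])*3,(proj('top',p)-[190,130])*3+[510,0])
E
```

```text
[0.55830773 0.20240996 0.37275242] [ 3.14091855e+00 -3.01428293e-04 -1.67960353e+00] 0.08750497682284072 20.35 [ 6.76490984e-01  1.67950878e-01  7.91992322e-02 -2.64479277e-04
 -1.48273452e+00 -7.85274941e-01]
tcp [223.79445441  64.68331922] [607.10361616 311.42436289]
grip [223.90007926 107.91580094] [616.40412416 321.14605052]
e1 [190.209095  148.1505526] [688.27883489 327.58896922]
e2 [250.24651099  76.4222165 ] [557.80429735 315.91615295]
punch [279.68724831 412.94795421] [826.56603553 217.6557432 ]
post [166.22449374 381.07704032] [816.18046658 336.30079918]
```

View pics/e.png

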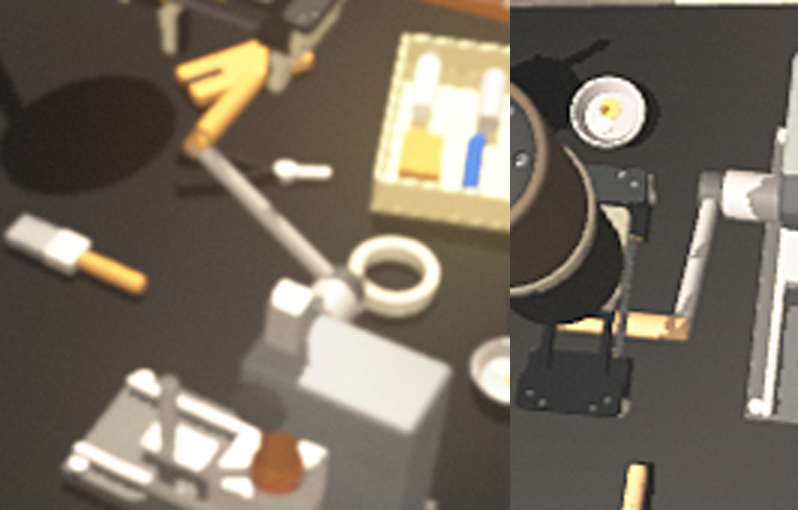

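Fingers straddle the handle: its inner end is at (198,143), and the fingers are at (170,40) and (285,75). Descend and grip, then work out the arc.

Emit:
apply_moves([
  {"translation": [0,0,-0.04],"rotation": [0,0,0]},
  {"translation": [0,0,-0.08],"rotation": [0,0,0]},
  {"translation": [0,0,-0.12],"rotation": [0,0,0]},
  {"translation": [0,0,-0.16],"rotation": [0,0,0]},
  {"translation": [0,0,-0.2],"rotation": [0,0,0]},
  {"translation": [0,0,-0.24],"rotation": [0,0,0]},
  {"translation": [0,0,-0.27],"rotation": [0,0,0]},
  {"translation": [0,0,-0.282],"rotation": [0,0,0]},
  {"translation": [0,0,-0.282],"rotation": [0,0,0]},
  {"translation": [0,0,-0.282],"rotation": [0,0,0]},
])

```text
t: 21.28
eef_pos: [0.5587, 0.2025, 0.303]
ee_rot: [-3.141, -0.0, -1.68]
force: [-0.1, 0.7, 1.0]
width: 0.0875
gripper_force: 0.0
```

Emit:
apply_moves([
  {"translation": [0,0,0],"rotation": [0,0,0]},
  {"translation": [0,0,0],"rotation": [0,0,0]},
  {"translation": [0,0,0],"rotation": [0,0,0]},
  {"translation": [0,0,0],"rotation": [0,0,0]},
  {"translation": [0,0,0],"rotation": [0,0,0]},
  {"translation": [0,0,0],"rotation": [0,0,0]},
  {"translation": [0,0,0],"rotation": [0,0,0]},
  {"translation": [0,0,0],"rotation": [0,0,0]},
  {"translation": [0,0,0],"rotation": [0,0,0]},
  {"translation": [0,0,0],"rotation": [0,0,0]},
], jaw=1, newtons=45)

```text
t: 22.12
eef_pos: [0.5585, 0.2025, 0.3028]
ee_rot: [3.142, -0.0, -1.68]
force: [0.1, 0.2, 0.0]
width: 0.0265
gripper_force: 0.0
```

```bash
python3 - <<'E'
from station import *
import numpy as np
s=get_state();print(s['eef_pos'],s['force'],s['width'],s['t'])
a=np.radians(np.linspace(35,-23.4,31));x=-.19*np.cos(a);z=.19*np.sin(a)
dx=(x-x[0])*.994/.25;dy=-(x-x[0])*.1098/.25;dz=(z-z[0])/.25
for k in range(0,30,10):
    print([[round(float(v[k+j]-v[k]),3) for v in(dx,dy,dz)] for j in range(1,11)])
E
```

```text
[0.55850082 0.20247687 0.30278303] [0.07959205 0.22045784 0.02046472] 0.026541695086961418 22.1167
[[-0.014, 0.002, -0.021], [-0.028, 0.003, -0.043], [-0.041, 0.005, -0.066], [-0.053, 0.006, -0.088], [-0.064, 0.007, -0.112], [-0.075, 0.008, -0.135], [-0.085, 0.009, -0.159], [-0.094, 0.01, -0.183], [-0.102, 0.011, -0.208], [-0.109, 0.012, -0.232]]
[[-0.006, 0.001, -0.025], [-0.012, 0.001, -0.05], [-0.017, 0.002, -0.076], [-0.021, 0.002, -0.101], [-0.024, 0.003, -0.127], [-0.026, 0.003, -0.152], [-0.027, 0.003, -0.178], [-0.028, 0.003, -0.204], [-0.027, 0.003, -0.23], [-0.026, 0.003, -0.256]]
[[0.002, -0.0, -0.026], [0.005, -0.001, -0.051], [0.009, -0.001, -0.077], [0.014, -0.002, -0.102], [0.02, -0.002, -0.127], [0.026, -0.003, -0.152], [0.033, -0.004, -0.177], [0.042, -0.005, -0.202], [0.051, -0.006, -0.226], [0.06, -0.007, -0.25]]
```

Emit:
apply_moves([
  {"translation": [0,0,0],"rotation": [0,0,0]},
  {"translation": [0,0,0],"rotation": [0,0,0]},
  {"translation": [0,0,0],"rotation": [0,0,0]},
  {"translation": [0,0,0],"rotation": [0,0,0]},
  {"translation": [0,0,0],"rotation": [0,0,0]},
  {"translation": [0,0,0],"rotation": [0,0,0]},
  {"translation": [0,0,0],"rotation": [0,0,0]},
  {"translation": [0,0,0],"rotation": [0,0,0]},
  {"translation": [0,0,0],"rotation": [0,0,0]},
  {"translation": [0,0,0],"rotation": [0,0,0]},
], jaw=1, newtons=50)

```text
t: 22.95
eef_pos: [0.5593, 0.2024, 0.3028]
ee_rot: [-3.14, 0.0, -1.681]
force: [6.0, -0.6, -3.1]
width: 0.0207
gripper_force: 50.0
```

Emit:
apply_moves([
  {"translation": [-0.014,0.002,-0.021],"rotation": [0,0,0]},
  {"translation": [-0.028,0.003,-0.043],"rotation": [0,0,0]},
  {"translation": [-0.041,0.005,-0.066],"rotation": [0,0,0]},
  {"translation": [-0.053,0.006,-0.088],"rotation": [0,0,0]},
  {"translation": [-0.064,0.007,-0.112],"rotation": [0,0,0]},
  {"translation": [-0.075,0.008,-0.135],"rotation": [0,0,0]},
  {"translation": [-0.085,0.009,-0.159],"rotation": [0,0,0]},
  {"translation": [-0.094,0.01,-0.183],"rotation": [0,0,0]},
  {"translation": [-0.102,0.011,-0.208],"rotation": [0,0,0]},
  {"translation": [-0.109,0.012,-0.232],"rotation": [0,0,0]},
])

```text
t: 23.78
eef_pos: [0.5337, 0.2056, 0.2471]
ee_rot: [-3.135, 0.002, -1.679]
force: [5.1, -3.7, 7.6]
width: 0.0209
gripper_force: 50.0
```

Emit:
apply_moves([
  {"translation": [-0.006,0.001,-0.025],"rotation": [0,0,0]},
  {"translation": [-0.012,0.001,-0.05],"rotation": [0,0,0]},
  {"translation": [-0.017,0.002,-0.076],"rotation": [0,0,0]},
  {"translation": [-0.021,0.002,-0.101],"rotation": [0,0,0]},
  {"translation": [-0.024,0.003,-0.127],"rotation": [0,0,0]},
  {"translation": [-0.026,0.003,-0.152],"rotation": [0,0,0]},
  {"translation": [-0.027,0.003,-0.178],"rotation": [0,0,0]},
  {"translation": [-0.028,0.003,-0.204],"rotation": [0,0,0]},
  {"translation": [-0.027,0.003,-0.23],"rotation": [0,0,0]},
  {"translation": [-0.026,0.003,-0.256],"rotation": [0,0,0]},
])

```text
t: 24.62
eef_pos: [0.5254, 0.2066, 0.1828]
ee_rot: [-3.139, 0.001, -1.679]
force: [-5.9, -1.2, 14.2]
width: 0.0206
gripper_force: 50.0
```

Emit:
apply_moves([
  {"translation": [0.002,0,-0.026],"rotation": [0,0,0]},
  {"translation": [0.005,-0.001,-0.051],"rotation": [0,0,0]},
  {"translation": [0.009,-0.001,-0.077],"rotation": [0,0,0]},
  {"translation": [0.014,-0.002,-0.102],"rotation": [0,0,0]},
  {"translation": [0.02,-0.002,-0.127],"rotation": [0,0,0]},
  {"translation": [0.026,-0.003,-0.152],"rotation": [0,0,0]},
  {"translation": [0.033,-0.004,-0.177],"rotation": [0,0,0]},
  {"translation": [0.042,-0.005,-0.202],"rotation": [0,0,0]},
  {"translation": [0.051,-0.006,-0.226],"rotation": [0,0,0]},
  {"translation": [0.06,-0.007,-0.25],"rotation": [0,0,0]},
])

```text
t: 25.45
eef_pos: [0.5369, 0.205, 0.1182]
ee_rot: [3.138, 0.0, -1.68]
force: [-16.5, 6.1, 9.3]
width: 0.0205
gripper_force: 50.0
```

Emit:
apply_moves([
  {"translation": [0,0,-0.005],"rotation": [0,0,0]},
  {"translation": [0.002,0,-0.01],"rotation": [0,0,0]},
  {"translation": [0.002,0,-0.015],"rotation": [0,0,0]},
  {"translation": [0.002,0,-0.02],"rotation": [0,0,0]},
  {"translation": [0.002,0,-0.02],"rotation": [0,0,0]},
  {"translation": [0.002,0,-0.02],"rotation": [0,0,0]},
  {"translation": [0.002,0,-0.02],"rotation": [0,0,0]},
  {"translation": [0.002,0,-0.02],"rotation": [0,0,0]},
  {"translation": [0.002,0,-0.02],"rotation": [0,0,0]},
  {"translation": [0.002,0,-0.02],"rotation": [0,0,0]},
])

```text
t: 26.28
eef_pos: [0.5384, 0.2049, 0.114]
ee_rot: [3.14, 0.0, -1.68]
force: [-12.0, 3.6, 10.8]
width: 0.0208
gripper_force: 50.0
```

```bash
python3 - <<'E'
from h import *
s=get_state();print(s['eef_pos'],s['force'],s['width'],s['t'])
a=grab_frame('scene');b=grab_frame('top')
crop('scene',260,120,170,180,3,'pics/a.png',a);crop('top',190,130,96,180,3,'pics/b.png',b)
cv2.imwrite('pics/f.png',np.hstack([cv2.imread('pics/a.png'),cv2.imread('pics/b.png')]))
w=lambda x,y,z:np.array([.696,.0195,0])+R.from_euler('z',-.11).apply((x,y,z))
for nm,p in dict(in_end=w(-.175,.105,.138),out=w(-.175,.22,.138),hub=w(0,.112,.212)).items(): print(nm,(proj('scene',p)-[260,120])*3,(proj('top',p)-[190,130])*3+[510,0])
E
```

```text
[0.53844319 0.20492275 0.11399671] [-12.01930548   3.60830966  10.83202006] 0.020841220502639198 26.2833
in_end [171.51682608 279.140376  ] [707.38903128 377.27940809]
out [227.35597887 208.71438782] [594.39225556 367.0646257 ]
hub [339.32674219 288.1499293 ] [711.93455439 190.60500179]
```

View pics/f.png

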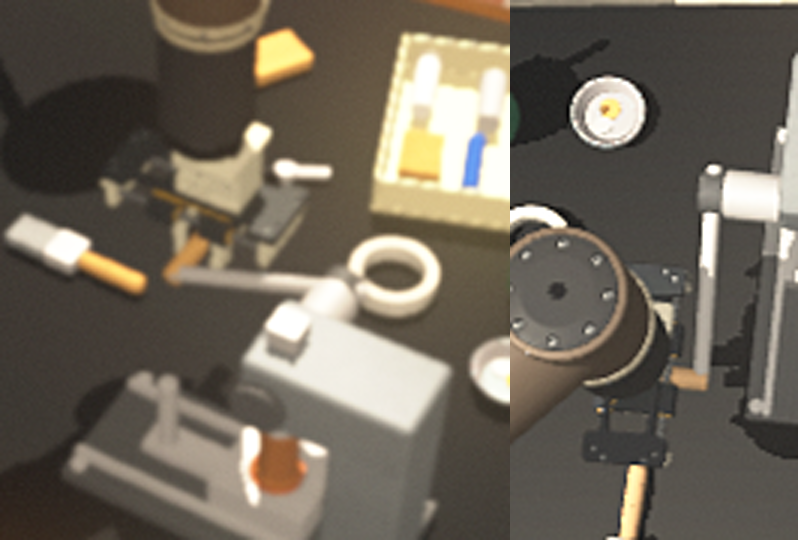

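The handle's inner end is at (173,275), near the predicted bottom position, and the punch is still under the ram. The tangential force is only the pressing force, so I continue until it rises at the stop.

Emit:
apply_moves([
  {"translation": [0.001,0,-0.004],"rotation": [0,0,0]},
  {"translation": [0.003,0,-0.008],"rotation": [0,0,0]},
  {"translation": [0.005,0,-0.012],"rotation": [0,0,0]},
  {"translation": [0.006,0,-0.016],"rotation": [0,0,0]},
  {"translation": [0.007,0,-0.016],"rotation": [0,0,0]},
  {"translation": [0.007,0,-0.016],"rotation": [0,0,0]},
  {"translation": [0.007,0,-0.016],"rotation": [0,0,0]},
  {"translation": [0.007,0,-0.016],"rotation": [0,0,0]},
  {"translation": [0.007,0,-0.016],"rotation": [0,0,0]},
  {"translation": [0.007,0,-0.016],"rotation": [0,0,0]},
])

```text
t: 27.22
eef_pos: [0.54, 0.2047, 0.1099]
ee_rot: [3.139, -0.0, -1.68]
force: [-13.6, 3.2, 12.1]
width: 0.0207
gripper_force: 50.0
```

```bash
python3 - <<'E'
from h import *
old=cv2.imread('pics/a.png')  # scene crop x3 from 26.28 s
crop('scene',260,120,170,180,3,'pics/a2.png'); new=cv2.imread('pics/a2.png')
def m(nm,x,y,w,h):
    r=cv2.matchTemplate(new[y-20:y+h+20,x-20:x+w+20],old[y:y+h,x:x+w],cv2.TM_CCOEFF_NORMED);_,v,_,l=cv2.minMaxLoc(r);print(nm,np.array(l)-20,round(v,3))
m('handle end',160,255,50,35);m('arm mid',230,262,50,40);m('ram top',262,300,50,55);m('finger',165,205,30,35);m('gripper',180,140,80,60);m('punch',240,430,70,60)
E
```

```text
handle end [1 3] 0.996
arm mid [1 1] 0.986
ram top [0 0] 0.996
finger [1 3] 0.995
gripper [1 4] 0.997
punch [0 0] 0.986
```

Emit:
apply_moves([
  {"translation": [0.001,0,-0.004],"rotation": [0,0,0]},
  {"translation": [0.003,0,-0.008],"rotation": [0,0,0]},
  {"translation": [0.005,0,-0.012],"rotation": [0,0,0]},
  {"translation": [0.006,0,-0.016],"rotation": [0,0,0]},
  {"translation": [0.007,0,-0.02],"rotation": [0,0,0]},
  {"translation": [0.007,0,-0.024],"rotation": [0,0,0]},
  {"translation": [0.007,0,-0.024],"rotation": [0,0,0]},
  {"translation": [0.007,0,-0.024],"rotation": [0,0,0]},
  {"translation": [0.007,0,-0.024],"rotation": [0,0,0]},
  {"translation": [0.007,0,-0.024],"rotation": [0,0,0]},
])

```text
t: 28.1
eef_pos: [0.5414, 0.2046, 0.1064]
ee_rot: [3.14, -0.0, -1.679]
force: [-24.2, 1.3, 33.5]
width: 0.0213
gripper_force: 50.0
```

```bash
python3 - <<'E'
from h import *
old=cv2.imread('pics/a2.png')
crop('scene',260,120,170,180,3,'pics/a3.png'); new=cv2.imread('pics/a3.png')
def m(nm,x,y,w,h):
    r=cv2.matchTemplate(new[y-20:y+h+20,x-20:x+w+20],old[y:y+h,x:x+w],cv2.TM_CCOEFF_NORMED);_,v,_,l=cv2.minMaxLoc(r);print(nm,np.array(l)-20,round(v,3))
m('handle end',160,255,50,35);m('arm mid',230,262,50,40);m('ram top',262,300,50,55);m('finger',165,205,30,35);m('gripper',180,140,80,60)
E
```

```text
handle end [1 2] 0.995
arm mid [0 1] 0.982
ram top [0 0] 0.999
finger [1 3] 0.992
gripper [1 3] 0.998
```

Emit:
apply_moves([
  {"translation": [0,0,0],"rotation": [0,0,0]},
  {"translation": [0,0,0],"rotation": [0,0,0]},
  {"translation": [0,0,0],"rotation": [0,0,0]},
  {"translation": [0,0,0],"rotation": [0,0,0]},
  {"translation": [0,0,0],"rotation": [0,0,0]},
  {"translation": [0,0,0],"rotation": [0,0,0]},
  {"translation": [0,0,0],"rotation": [0,0,0]},
  {"translation": [0,0,0],"rotation": [0,0,0]},
  {"translation": [0,0,0],"rotation": [0,0,0]},
  {"translation": [0,0,0],"rotation": [0,0,0]},
], newtons=55)

```text
t: 28.98
eef_pos: [0.5414, 0.2046, 0.1064]
ee_rot: [3.14, -0.0, -1.679]
force: [-23.4, 1.6, 32.4]
width: 0.0207
gripper_force: 55.0
```

```bash
python3 - <<'E'
import numpy as np
a=np.radians(np.linspace(-23.4,35,61));x=-.19*np.cos(a);z=.19*np.sin(a)
dx=x*.994/.25;dy=-x*.1098/.25;dz=z/.25
for k in range(0,60,10): print([[round(float(v[k+j]-v[k]),3) for v in(dx,dy,dz)] for j in range(1,11)])
E
```

```text
[[-0.005, 0.001, 0.012], [-0.01, 0.001, 0.024], [-0.014, 0.002, 0.036], [-0.019, 0.002, 0.048], [-0.023, 0.003, 0.06], [-0.027, 0.003, 0.073], [-0.031, 0.003, 0.085], [-0.034, 0.004, 0.097], [-0.038, 0.004, 0.11], [-0.041, 0.005, 0.122]]
[[-0.003, 0.0, 0.013], [-0.006, 0.001, 0.025], [-0.008, 0.001, 0.038], [-0.01, 0.001, 0.051], [-0.012, 0.001, 0.063], [-0.014, 0.002, 0.076], [-0.016, 0.002, 0.089], [-0.017, 0.002, 0.102], [-0.019, 0.002, 0.115], [-0.02, 0.002, 0.127]]
[[-0.001, 0.0, 0.013], [-0.001, 0.0, 0.026], [-0.002, 0.0, 0.039], [-0.002, 0.0, 0.052], [-0.002, 0.0, 0.065], [-0.001, 0.0, 0.077], [-0.001, 0.0, 0.09], [-0.0, 0.0, 0.103], [0.001, -0.0, 0.116], [0.002, -0.0, 0.129]]
[[0.001, -0.0, 0.013], [0.003, -0.0, 0.026], [0.005, -0.001, 0.038], [0.007, -0.001, 0.051], [0.009, -0.001, 0.064], [0.012, -0.001, 0.077], [0.014, -0.002, 0.089], [0.017, -0.002, 0.102], [0.02, -0.002, 0.114], [0.024, -0.003, 0.127]]
[[0.004, -0.0, 0.012], [0.007, -0.001, 0.025], [0.011, -0.001, 0.037], [0.015, -0.002, 0.049], [0.02, -0.002, 0.061], [0.024, -0.003, 0.073], [0.029, -0.003, 0.085], [0.034, -0.004, 0.097], [0.039, -0.004, 0.109], [0.045, -0.005, 0.121]]
[[0.006, -0.001, 0.012], [0.011, -0.001, 0.023], [0.017, -0.002, 0.035], [0.023, -0.003, 0.046], [0.03, -0.003, 0.057], [0.036, -0.004, 0.068], [0.043, -0.005, 0.079], [0.05, -0.006, 0.09], [0.057, -0.006, 0.101], [0.064, -0.007, 0.112]]
```

Emit:
apply_moves([
  {"translation": [-0.005,0.001,0.012],"rotation": [0,0,0]},
  {"translation": [-0.01,0.001,0.024],"rotation": [0,0,0]},
  {"translation": [-0.014,0.002,0.036],"rotation": [0,0,0]},
  {"translation": [-0.019,0.002,0.048],"rotation": [0,0,0]},
  {"translation": [-0.023,0.003,0.06],"rotation": [0,0,0]},
  {"translation": [-0.027,0.003,0.073],"rotation": [0,0,0]},
  {"translation": [-0.031,0.003,0.085],"rotation": [0,0,0]},
  {"translation": [-0.034,0.004,0.097],"rotation": [0,0,0]},
  {"translation": [-0.038,0.004,0.11],"rotation": [0,0,0]},
  {"translation": [-0.041,0.005,0.122],"rotation": [0,0,0]},
])

```text
t: 29.82
eef_pos: [0.5321, 0.2056, 0.1332]
ee_rot: [3.139, -0.001, -1.681]
force: [-6.3, 3.0, 1.9]
width: 0.0208
gripper_force: 55.0
```

Emit:
apply_moves([
  {"translation": [-0.003,0,0.013],"rotation": [0,0,0]},
  {"translation": [-0.006,0.001,0.025],"rotation": [0,0,0]},
  {"translation": [-0.008,0.001,0.038],"rotation": [0,0,0]},
  {"translation": [-0.01,0.001,0.051],"rotation": [0,0,0]},
  {"translation": [-0.012,0.001,0.063],"rotation": [0,0,0]},
  {"translation": [-0.014,0.002,0.076],"rotation": [0,0,0]},
  {"translation": [-0.016,0.002,0.089],"rotation": [0,0,0]},
  {"translation": [-0.017,0.002,0.102],"rotation": [0,0,0]},
  {"translation": [-0.019,0.002,0.115],"rotation": [0,0,0]},
  {"translation": [-0.02,0.002,0.127],"rotation": [0,0,0]},
])

```text
t: 30.65
eef_pos: [0.5264, 0.2062, 0.1646]
ee_rot: [3.138, -0.001, -1.681]
force: [-7.8, 4.2, 0.6]
width: 0.0205
gripper_force: 55.0
```

Emit:
apply_moves([
  {"translation": [-0.001,0,0.013],"rotation": [0,0,0]},
  {"translation": [-0.001,0,0.026],"rotation": [0,0,0]},
  {"translation": [-0.002,0,0.039],"rotation": [0,0,0]},
  {"translation": [-0.002,0,0.052],"rotation": [0,0,0]},
  {"translation": [-0.002,0,0.065],"rotation": [0,0,0]},
  {"translation": [-0.001,0,0.077],"rotation": [0,0,0]},
  {"translation": [-0.001,0,0.09],"rotation": [0,0,0]},
  {"translation": [0,0,0.103],"rotation": [0,0,0]},
  {"translation": [0.001,0,0.116],"rotation": [0,0,0]},
  {"translation": [0.002,0,0.129],"rotation": [0,0,0]},
])

```text
t: 31.48
eef_pos: [0.5254, 0.2063, 0.1961]
ee_rot: [3.135, -0.001, -1.681]
force: [-14.9, 5.1, 2.3]
width: 0.0207
gripper_force: 55.0
```

Emit:
apply_moves([
  {"translation": [0.001,0,0.013],"rotation": [0,0,0]},
  {"translation": [0.003,0,0.026],"rotation": [0,0,0]},
  {"translation": [0.005,-0.001,0.038],"rotation": [0,0,0]},
  {"translation": [0.007,-0.001,0.051],"rotation": [0,0,0]},
  {"translation": [0.009,-0.001,0.064],"rotation": [0,0,0]},
  {"translation": [0.012,-0.001,0.077],"rotation": [0,0,0]},
  {"translation": [0.014,-0.002,0.089],"rotation": [0,0,0]},
  {"translation": [0.017,-0.002,0.102],"rotation": [0,0,0]},
  {"translation": [0.02,-0.002,0.114],"rotation": [0,0,0]},
  {"translation": [0.024,-0.003,0.127],"rotation": [0,0,0]},
])

```text
t: 32.32
eef_pos: [0.529, 0.2058, 0.2273]
ee_rot: [3.13, -0.002, -1.681]
force: [-27.8, 8.9, 7.7]
width: 0.0209
gripper_force: 55.0
```

Emit:
apply_moves([
  {"translation": [0.004,0,0.012],"rotation": [0,0,0]},
  {"translation": [0.007,-0.001,0.025],"rotation": [0,0,0]},
  {"translation": [0.011,-0.001,0.037],"rotation": [0,0,0]},
  {"translation": [0.015,-0.002,0.049],"rotation": [0,0,0]},
  {"translation": [0.02,-0.002,0.061],"rotation": [0,0,0]},
  {"translation": [0.024,-0.003,0.073],"rotation": [0,0,0]},
  {"translation": [0.029,-0.003,0.085],"rotation": [0,0,0]},
  {"translation": [0.034,-0.004,0.097],"rotation": [0,0,0]},
  {"translation": [0.039,-0.004,0.109],"rotation": [0,0,0]},
  {"translation": [0.045,-0.005,0.121],"rotation": [0,0,0]},
])

```text
t: 33.15
eef_pos: [0.5374, 0.2049, 0.2578]
ee_rot: [3.125, -0.002, -1.68]
force: [-43.6, 11.7, 17.0]
width: 0.0208
gripper_force: 55.0
```

Emit:
apply_moves([
  {"translation": [-0.004,0,0.004],"rotation": [0,0,0]},
  {"translation": [-0.008,0.001,0.008],"rotation": [0,0,0]},
  {"translation": [-0.01,0.001,0.013],"rotation": [0,0,0]},
  {"translation": [-0.008,0.001,0.019],"rotation": [0,0,0]},
  {"translation": [-0.006,0.001,0.025],"rotation": [0,0,0]},
  {"translation": [-0.003,0,0.031],"rotation": [0,0,0]},
  {"translation": [0,0,0.037],"rotation": [0,0,0]},
  {"translation": [0.003,0,0.043],"rotation": [0,0,0]},
  {"translation": [0.006,-0.001,0.049],"rotation": [0,0,0]},
  {"translation": [0.009,-0.001,0.055],"rotation": [0,0,0]},
])

```text
t: 33.98
eef_pos: [0.5433, 0.2042, 0.2727]
ee_rot: [3.132, -0.001, -1.68]
force: [-25.2, 6.2, 11.0]
width: 0.0209
gripper_force: 55.0
```

Emit:
apply_moves([
  {"translation": [0.001,0,0.01],"rotation": [0,0,0]},
  {"translation": [0.003,0,0.02],"rotation": [0,0,0]},
  {"translation": [0.007,-0.001,0.03],"rotation": [0,0,0]},
  {"translation": [0.012,-0.001,0.04],"rotation": [0,0,0]},
  {"translation": [0.017,-0.002,0.05],"rotation": [0,0,0]},
  {"translation": [0.022,-0.002,0.06],"rotation": [0,0,0]},
  {"translation": [0.028,-0.003,0.069],"rotation": [0,0,0]},
  {"translation": [0.034,-0.004,0.078],"rotation": [0,0,0]},
  {"translation": [0.04,-0.004,0.087],"rotation": [0,0,0]},
  {"translation": [0.046,-0.005,0.095],"rotation": [0,0,0]},
])

```text
t: 34.82
eef_pos: [0.5561, 0.2028, 0.2974]
ee_rot: [3.135, -0.001, -1.68]
force: [-23.2, 5.3, 15.4]
width: 0.0209
gripper_force: 55.0
```

Emit:
apply_moves([
  {"translation": [0,0,0.004],"rotation": [0,0,0]},
  {"translation": [0.001,0,0.008],"rotation": [0,0,0]},
  {"translation": [0.003,0,0.012],"rotation": [0,0,0]},
  {"translation": [0.005,0,0.016],"rotation": [0,0,0]},
  {"translation": [0.007,-0.001,0.02],"rotation": [0,0,0]},
  {"translation": [0.009,-0.001,0.024],"rotation": [0,0,0]},
  {"translation": [0.009,-0.001,0.024],"rotation": [0,0,0]},
  {"translation": [0.009,-0.001,0.024],"rotation": [0,0,0]},
  {"translation": [0.009,-0.001,0.024],"rotation": [0,0,0]},
  {"translation": [0.009,-0.001,0.024],"rotation": [0,0,0]},
])

```text
t: 35.65
eef_pos: [0.5594, 0.2025, 0.3027]
ee_rot: [3.136, -0.001, -1.68]
force: [-13.9, 3.7, 6.1]
width: 0.0206
gripper_force: 55.0
```

Emit:
apply_moves([
  {"translation": [0,0,0.003],"rotation": [0,0,0]},
  {"translation": [0,0,0.006],"rotation": [0,0,0]},
  {"translation": [0,0,0.009],"rotation": [0,0,0]},
  {"translation": [0,0,0.012],"rotation": [0,0,0]},
  {"translation": [0,0,0.012],"rotation": [0,0,0]},
  {"translation": [0,0,0.012],"rotation": [0,0,0]},
  {"translation": [0,0,0.012],"rotation": [0,0,0]},
  {"translation": [0,0,0.012],"rotation": [0,0,0]},
  {"translation": [0,0,0.012],"rotation": [0,0,0]},
  {"translation": [0,0,0.012],"rotation": [0,0,0]},
])

```text
t: 36.48
eef_pos: [0.5595, 0.2024, 0.303]
ee_rot: [3.134, -0.002, -1.681]
force: [-7.5, 2.9, -8.0]
width: 0.0208
gripper_force: 55.0
```

```bash
python3 - <<'E'
from h import *
s=get_state();print(s['eef_pos'],s['force'],s['t'])
a=grab_frame('scene');b=grab_frame('top')
cv2.imwrite('pics/g_s.png',a)
crop('scene',260,120,170,180,3,'pics/a.png',a);crop('top',190,130,96,180,3,'pics/b.png',b)
cv2.imwrite('pics/g.png',np.hstack([cv2.imread('pics/a.png'),cv2.imread('pics/b.png')]))
new=cv2.imread('pics/a.png');old=cv2.imread('pics/e.png')
for nm,x,y,w,h in [('handle end',180,120,40,40),('arm mid',230,175,60,50),('ram top',262,275,50,60)]:
    r=cv2.matchTemplate(new[y-20:y+h+20,x-20:x+w+20],old[y:y+h,x:x+w],cv2.TM_CCOEFF_NORMED);_,v,_,l=cv2.minMaxLoc(r);print(nm,np.array(l)-20,round(v,3))
E
```

```text
[0.55945666 0.20237911 0.30297391] [-7.52701747  2.94066631 -7.99001011] 36.4833
handle end [0 0] 0.924
arm mid [-2  0] 0.965
ram top [1 0] 0.942
```

Emit:
apply_moves([
  {"translation": [0,0,-0.01],"rotation": [0,0,0]},
  {"translation": [0,0,-0.01],"rotation": [0,0,0]},
  {"translation": [0,0,-0.01],"rotation": [0,0,0]},
  {"translation": [0,0,-0.01],"rotation": [0,0,0]},
  {"translation": [0,0,-0.01],"rotation": [0,0,0]},
  {"translation": [0,0,-0.01],"rotation": [0,0,0]},
  {"translation": [0,0,-0.01],"rotation": [0,0,0]},
  {"translation": [0,0,-0.01],"rotation": [0,0,0]},
  {"translation": [0,0,-0.01],"rotation": [0,0,0]},
  {"translation": [0,0,-0.01],"rotation": [0,0,0]},
], jaw=-1)

```text
t: 37.42
eef_pos: [0.5623, 0.2025, 0.3038]
ee_rot: [-3.142, 0.0, -1.68]
force: [-0.1, 0.1, 0.8]
width: 0.0819
gripper_force: 0.0
```

Emit:
apply_moves([
  {"translation": [0,0,0.02],"rotation": [0,0,0]},
  {"translation": [0,0,0.06],"rotation": [0,0,0]},
  {"translation": [0,0,0.1],"rotation": [0,0,0]},
  {"translation": [0,0,0.15],"rotation": [0,0,0]},
  {"translation": [0,0,0.2],"rotation": [0,0,0]},
  {"translation": [0,0,0.25],"rotation": [0,0,0]},
  {"translation": [0,0,0.28],"rotation": [0,0,0]},
  {"translation": [0,0,0.29],"rotation": [0,0,-0.1]},
  {"translation": [0,0,0.29],"rotation": [0,0,-0.2]},
  {"translation": [0,0,0.29],"rotation": [0,0,-0.3]},
])

```text
t: 38.25
eef_pos: [0.5624, 0.2026, 0.3774]
ee_rot: [-3.141, 0.001, -1.84]
force: [-0.4, -0.5, -0.0]
width: 0.0873
gripper_force: 0.0
```

Emit:
apply_moves([
  {"translation": [0.01,-0.04,0],"rotation": [0,0,-0.1]},
  {"translation": [0.02,-0.09,0],"rotation": [0,0,-0.2]},
  {"translation": [0.03,-0.14,0],"rotation": [0,0,-0.3]},
  {"translation": [0.04,-0.19,0],"rotation": [0,0,-0.4]},
  {"translation": [0.05,-0.24,0],"rotation": [0,0,-0.5]},
  {"translation": [0.06,-0.29,0],"rotation": [0,0,-0.6]},
  {"translation": [0.07,-0.34,0],"rotation": [0,0,-0.7]},
  {"translation": [0.07,-0.4,0],"rotation": [0,0,-0.8]},
  {"translation": [0.07,-0.46,0],"rotation": [0,0,-0.9]},
  {"translation": [0.07,-0.52,0],"rotation": [0,0,-1.0]},
])

```text
t: 39.08
eef_pos: [0.5798, 0.0718, 0.377]
ee_rot: [-3.141, 0.001, -2.363]
force: [0.1, -0.3, 0.2]
width: 0.0875
gripper_force: 0.0
```

Emit:
apply_moves([
  {"translation": [0,-0.04,0],"rotation": [0,0,-0.12]},
  {"translation": [0,-0.08,0],"rotation": [0,0,-0.24]},
  {"translation": [0,-0.12,0],"rotation": [0,0,-0.36]},
  {"translation": [0,-0.15,0],"rotation": [0,0,-0.48]},
  {"translation": [0,-0.16,0],"rotation": [0,0,-0.6]},
  {"translation": [0,-0.16,0],"rotation": [0,0,-0.7]},
  {"translation": [0,-0.16,0],"rotation": [0,0,-0.8]},
  {"translation": [0,-0.16,0],"rotation": [0,0,-0.9]},
  {"translation": [0,-0.16,0],"rotation": [0,0,-1.0]},
  {"translation": [0,-0.16,0],"rotation": [0,0,-1.0]},
])

```text
t: 39.92
eef_pos: [0.5798, 0.0325, 0.377]
ee_rot: [3.142, 0.001, -2.887]
force: [-0.3, 0.4, 0.4]
width: 0.0877
gripper_force: 0.0
```

Emit:
apply_moves([
  {"translation": [0,0,0],"rotation": [0,0,-0.1]},
  {"translation": [0,0,0],"rotation": [0,0,-0.2]},
  {"translation": [0,0,0],"rotation": [0,0,-0.3]},
  {"translation": [0,0,0],"rotation": [0,0,-0.4]},
  {"translation": [0,0,0],"rotation": [0,0,-0.5]},
  {"translation": [0,0,0],"rotation": [0,0,-0.6]},
  {"translation": [0,0,0],"rotation": [0,0,-0.7]},
  {"translation": [0,0,0],"rotation": [0,0,-0.7]},
  {"translation": [0,0,0],"rotation": [0,0,-0.7]},
  {"translation": [0,0,0],"rotation": [0,0,-0.7]},
], jaw=-0.5)

```text
t: 40.75
eef_pos: [0.5798, 0.0325, 0.3766]
ee_rot: [3.141, 0.0, 3.035]
force: [0.0, -0.6, -0.7]
width: 0.0655
gripper_force: 0.0
```

```bash
python3 - <<'E'
from h import *
s=get_state();print(s['force'])
a=grab_frame('scene');b=grab_frame('top')
crop('scene',260,120,170,180,3,'pics/a.png',a);crop('top',190,130,96,180,3,'pics/b.png',b)
cv2.imwrite('pics/i.png',np.hstack([cv2.imread('pics/a.png'),cv2.imread('pics/b.png')]))
E
```

```text
[ 4.15992398e-04 -5.81532712e-01 -6.79718366e-01]
```

View pics/i.png

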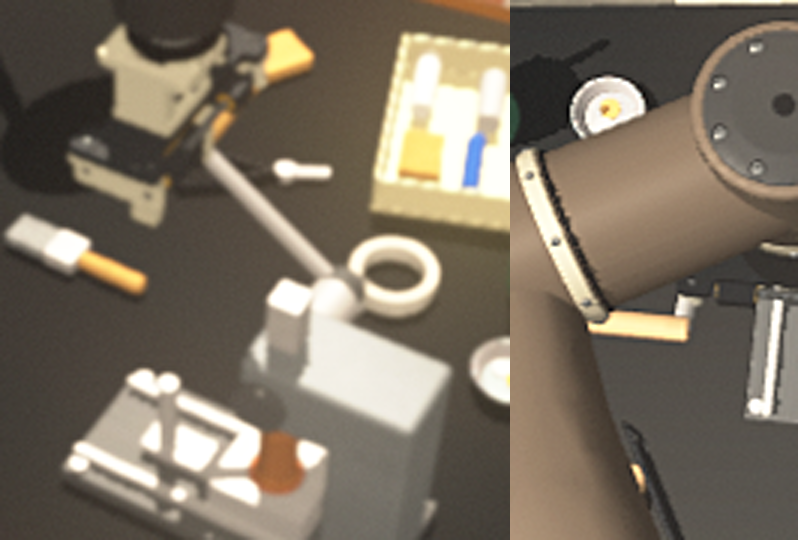

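The lever is back at rest and the punch stands upright under the ram at (278,465). Down to the post, then pull the carriage out.

Emit:
apply_moves([
  {"translation": [-0.013,0,-0.06],"rotation": [0,0,0]},
  {"translation": [-0.013,0,-0.16],"rotation": [0,0,0]},
  {"translation": [-0.013,0,-0.28],"rotation": [0,0,0]},
  {"translation": [-0.013,0,-0.4],"rotation": [0,0,0]},
  {"translation": [-0.013,0,-0.52],"rotation": [0,0,0]},
  {"translation": [-0.013,0,-0.64],"rotation": [0,0,0]},
  {"translation": [-0.013,0,-0.76],"rotation": [0,0,0]},
  {"translation": [-0.013,0,-0.88],"rotation": [0,0,0]},
  {"translation": [-0.013,0,-0.96],"rotation": [0,0,0]},
  {"translation": [-0.013,0,-1.0],"rotation": [0,0,0]},
])

```text
t: 41.68
eef_pos: [0.5749, 0.032, 0.1233]
ee_rot: [-3.14, -0.004, 3.033]
force: [-0.4, 0.8, 1.0]
width: 0.0661
gripper_force: 0.0
```

Emit:
apply_moves([
  {"translation": [0,0,-0.04],"rotation": [0,0,0]},
  {"translation": [0,0,-0.08],"rotation": [0,0,0]},
  {"translation": [0,0,-0.12],"rotation": [0,0,0]},
  {"translation": [0,0,-0.15],"rotation": [0,0,0]},
  {"translation": [0,0,-0.17],"rotation": [0,0,0]},
  {"translation": [0,0,-0.17],"rotation": [0,0,0]},
  {"translation": [0,0,-0.17],"rotation": [0,0,0]},
  {"translation": [0,0,-0.17],"rotation": [0,0,0]},
  {"translation": [0,0,-0.17],"rotation": [0,0,0]},
  {"translation": [0,0,-0.17],"rotation": [0,0,0]},
])

```text
t: 42.52
eef_pos: [0.5768, 0.0326, 0.0843]
ee_rot: [3.141, 0.001, 3.032]
force: [0.7, 0.6, 0.7]
width: 0.0657
gripper_force: 0.0
```

Emit:
apply_moves([
  {"translation": [0,0,0],"rotation": [0,0,0]},
  {"translation": [0,0,0],"rotation": [0,0,0]},
  {"translation": [0,0,0],"rotation": [0,0,0]},
  {"translation": [0,0,0],"rotation": [0,0,0]},
  {"translation": [0,0,0],"rotation": [0,0,0]},
  {"translation": [0,0,0],"rotation": [0,0,0]},
  {"translation": [0,0,0],"rotation": [0,0,0]},
  {"translation": [0,0,0],"rotation": [0,0,0]},
  {"translation": [0,0,0],"rotation": [0,0,0]},
  {"translation": [0,0,0],"rotation": [0,0,0]},
], jaw=1, newtons=20)

```text
t: 43.35
eef_pos: [0.5766, 0.0329, 0.0838]
ee_rot: [3.141, 0.0, 3.032]
force: [-0.6, 3.7, -0.5]
width: 0.0195
gripper_force: 20.0
```

Emit:
apply_moves([
  {"translation": [-0.004,0.001,0],"rotation": [0,0,0]},
  {"translation": [-0.012,0.001,0],"rotation": [0,0,0]},
  {"translation": [-0.024,0.003,0],"rotation": [0,0,0]},
  {"translation": [-0.04,0.004,0],"rotation": [0,0,0]},
  {"translation": [-0.058,0.006,0],"rotation": [0,0,0]},
  {"translation": [-0.076,0.008,0],"rotation": [0,0,0]},
  {"translation": [-0.094,0.01,0],"rotation": [0,0,0]},
  {"translation": [-0.112,0.012,0],"rotation": [0,0,0]},
  {"translation": [-0.13,0.014,0],"rotation": [0,0,0]},
  {"translation": [-0.148,0.016,0],"rotation": [0,0,0]},
])

```text
t: 44.18
eef_pos: [0.5394, 0.0371, 0.0838]
ee_rot: [3.141, 0.001, 3.032]
force: [3.7, 4.9, -4.3]
width: 0.0197
gripper_force: 20.0
```

Emit:
apply_moves([
  {"translation": [-0.018,0.002,0],"rotation": [0,0,0]},
  {"translation": [-0.036,0.004,0],"rotation": [0,0,0]},
  {"translation": [-0.054,0.006,0],"rotation": [0,0,0]},
  {"translation": [-0.072,0.008,0],"rotation": [0,0,0]},
  {"translation": [-0.09,0.01,0],"rotation": [0,0,0]},
  {"translation": [-0.108,0.012,0],"rotation": [0,0,0]},
  {"translation": [-0.126,0.014,0],"rotation": [0,0,0]},
  {"translation": [-0.144,0.016,0],"rotation": [0,0,0]},
  {"translation": [-0.162,0.018,0],"rotation": [0,0,0]},
  {"translation": [-0.18,0.02,0],"rotation": [0,0,0]},
])

```text
t: 45.02
eef_pos: [0.4945, 0.0422, 0.0838]
ee_rot: [3.14, 0.001, 3.032]
force: [3.6, 7.1, -4.8]
width: 0.0198
gripper_force: 20.0
```

Emit:
apply_moves([
  {"translation": [-0.016,0.002,0],"rotation": [0,0,0]},
  {"translation": [-0.032,0.003,0],"rotation": [0,0,0]},
  {"translation": [-0.046,0.005,0],"rotation": [0,0,0]},
  {"translation": [-0.058,0.006,0],"rotation": [0,0,0]},
  {"translation": [-0.068,0.007,0],"rotation": [0,0,0]},
  {"translation": [-0.078,0.008,0],"rotation": [0,0,0]},
  {"translation": [-0.086,0.009,0],"rotation": [0,0,0]},
  {"translation": [-0.094,0.01,0],"rotation": [0,0,0]},
  {"translation": [-0.1,0.011,0],"rotation": [0,0,0]},
  {"translation": [-0.104,0.011,0],"rotation": [0,0,0]},
])

```text
t: 45.85
eef_pos: [0.4687, 0.0452, 0.0838]
ee_rot: [3.14, 0.001, 3.032]
force: [3.2, 6.7, -6.0]
width: 0.0193
gripper_force: 20.0
```

Travelled 0.1086 m; easing to the stop.

Emit:
apply_moves([
  {"translation": [-0.003,0,0],"rotation": [0,0,0]},
  {"translation": [-0.006,0.001,0],"rotation": [0,0,0]},
  {"translation": [-0.009,0.001,0],"rotation": [0,0,0]},
  {"translation": [-0.012,0.001,0],"rotation": [0,0,0]},
  {"translation": [-0.015,0.002,0],"rotation": [0,0,0]},
  {"translation": [-0.018,0.002,0],"rotation": [0,0,0]},
  {"translation": [-0.018,0.002,0],"rotation": [0,0,0]},
  {"translation": [-0.018,0.002,0],"rotation": [0,0,0]},
  {"translation": [-0.018,0.002,0],"rotation": [0,0,0]},
  {"translation": [-0.018,0.002,0],"rotation": [0,0,0]},
])

```text
t: 46.68
eef_pos: [0.4672, 0.0454, 0.084]
ee_rot: [3.14, 0.006, 3.033]
force: [17.3, -1.8, -18.2]
width: 0.0197
gripper_force: 20.0
```

Emit:
apply_moves([
  {"translation": [0.008,0,0],"rotation": [0,0,0]},
  {"translation": [0.01,-0.001,0],"rotation": [0,0,0]},
  {"translation": [0.01,-0.001,0],"rotation": [0,0,0]},
  {"translation": [0.01,-0.001,0],"rotation": [0,0,0]},
  {"translation": [0.01,-0.001,0],"rotation": [0,0,0]},
  {"translation": [0.01,-0.001,0],"rotation": [0,0,0]},
  {"translation": [0.01,-0.001,0],"rotation": [0,0,0]},
  {"translation": [0.01,-0.001,0],"rotation": [0,0,0]},
  {"translation": [0.01,-0.001,0],"rotation": [0,0,0]},
  {"translation": [0.01,-0.001,0],"rotation": [0,0,0]},
], jaw=-0.5)

```text
t: 47.52
eef_pos: [0.4665, 0.0445, 0.0838]
ee_rot: [-3.142, -0.0, 3.032]
force: [-0.4, -0.2, 0.1]
width: 0.0652
gripper_force: 0.0
```

Emit:
apply_moves([
  {"translation": [0,0,0.04],"rotation": [0,0,0]},
  {"translation": [0,0,0.1],"rotation": [0,0,0]},
  {"translation": [0,0,0.18],"rotation": [0,0,0]},
  {"translation": [0,0,0.26],"rotation": [0,0,0]},
  {"translation": [0,0,0.34],"rotation": [0,0,0]},
  {"translation": [0,0,0.42],"rotation": [0,0,0]},
  {"translation": [0,0,0.5],"rotation": [0,0,0]},
  {"translation": [0,0,0.56],"rotation": [0,0,0]},
  {"translation": [0,0,0.6],"rotation": [0,0,0]},
  {"translation": [0,0,0.6],"rotation": [0,0,0]},
])

```text
t: 48.35
eef_pos: [0.4675, 0.0448, 0.2358]
ee_rot: [3.14, 0.003, 3.032]
force: [0.2, 0.2, -0.1]
width: 0.0654
gripper_force: 0.0
```

```bash
python3 - <<'E'
from h import *
s=get_state();print(s['eef_pos'],s['force'],s['t'])
a=grab_frame('scene')
w=lambda x,y,z:np.array([.696,.0195,0])+R.from_euler('z',-.11).apply((x,y,z))
def blob(im,p,r=22):
    u,v=[int(round(c)) for c in p]; h=cv2.cvtColor(im[v-r:v+r,u-r:u+r],cv2.COLOR_BGR2HSV)
    m=((h[...,0]<16)&(h[...,1]>130)&(h[...,2]>60)).astype(np.uint8); n,l,st,c=cv2.connectedComponentsWithStats(m)
    k=1+st[1:,4].argmax(); return st[k]+[u-r,v-r,0,0,0],(c[k]+[u-r,v-r]).round(1)
print('now',blob(a,proj('scene',w(-.11,0,.09))))
for nm,z in dict(top=.134,floor=.034).items(): print(nm,proj('scene',w(-.11,0,z)).round(1))
print('post pred',proj('scene',w(-.23,0,.122)).round(1))
g=cv2.cvtColor(a,cv2.COLOR_BGR2GRAY); old=cv2.cvtColor(cv2.imread('pics/scene0.png'),cv2.COLOR_BGR2GRAY)
# post top patch at first frame was at (292,236)
r=cv2.matchTemplate(g[215:275,255:320],old[229:247,285:299],cv2.TM_CCOEFF_NORMED);_,v,_,l=cv2.minMaxLoc(r);print('post',l[0]+255+7,l[1]+215+7.3,round(v,2))
E
```

```text
[0.46750214 0.0448092  0.23580826] [ 0.22791851  0.18535934 -0.05902005] 48.35
now (array([311, 240,  17,  29, 299]), array([319.1, 256.5]))
top [318.6 245.6]
floor [318.4 267.4]
post pred [282.9 232.6]
post 284 232.3 0.98
```

```bash
python3 -c "
from station import *
print(job_done())"
```

```text
the job is handed in; nothing more can be done
None
```

The job is handed in at about 48 s of the 72 s: the middle punch stands upright in the cup on the carriage, drawn out to its front stop. The lever went to its stop, was held about 1 s and eased back to rest. I did not measure the 14 mm cup depth directly, and the score was not returned.

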